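Weigh the little bottle under the draught cover

TASK

Weigh the little stoppered glass bottle: keeping it upright, set it down gently in the middle of the spring scale's pan, under the open cover, and let go of it. Then close the scale's clear hinged cover and press it down until its catch clicks and holds it fully shut. Leave everything else on the shelf where it is.

Things in the scene. Friction and masses are not known exactly. Their poses are not given: they have to be found in the camera images.
- bottle_center (a point): Centre (31 mm above its base) of the loose amber glass bottle with white label and black stopper, standing upright on the shelf to one side of the scale. 62 mm tall, 0.1 to 0.16 kg; round straight body 36 mm in diameter up to 38 mm above its base, then a shoulder to an 18 mm neck, then a stopper 23 mm across and 11 mm high. z is up the bottle.
- scale: Grey spring scale, fixed on the shelf; housing 170 (x) by 160 (y) by 35 mm high. Origin on the shelf surface under the pan's centre; x points from its front (nearer the robot) to its rear, where the cover's hinge is; y to its left; z up. Its yaw varies.
- pan_center (a point): Middle of the upper face of the scale's round steel pan, 84 mm in diameter, marked with a thin black ring 49 mm across; unloaded, this face is 56 mm above the shelf. Moves with the pan.
- pan (a joint): How far the sprung pan is pushed down, m: 0 unloaded, 0.016 at its bottom stop. Spring 250 N/m; the bottle alone sinks it 3.5 to 6.5 mm.
- hood (a joint): Opening angle of the clear cover, rad: 0 shut and held by the catch, 1.25 at its stop (it opens no farther). Starts open, leaning over the pan. Drawn towards the robot below about 0.95 it falls by its own weight, in 1 to 2 s, until at about 0.09 its nose lies on the sprung catch; 6 to 8 N down at the cover's front edge snaps it past the catch to 0. Shut, it clears the bottle on the pan.
- hood_hinge (a point): Middle of the cover's hinge line, which runs along the scale's y, 70 mm behind the pan's centre, 38 mm above the shelf. The cover is a clear box with black edges, open below and at the back, panels 3 mm thick: shut, it reaches 140 mm forward of this line (scale's -x), 73 mm to either side and 98 mm above it.
- hood_lip (a point): Middle of the upper face (upper when shut) of the orange pull tab at the foot of the front panel: 90 mm wide, 4 mm thick, sticking out 30 mm square from the panel, away from the hinge; this point is 15 mm from the panel. With the cover open the tab points steeply up and this face (normal: z) looks away from the robot: hook it there from above and draw it towards the robot.
- hood_top (a point): Point on the outside of the cover's top panel, mid-width, 15 mm behind the front edge: the place to press the cover shut from above (shut, it is 136 mm above the shelf).
- dish: Blue ceramic dish, 100 mm across, 35 mm high, loose, standing on the other side of the scale from the bottle; origin under its centre. To be left alone.
- remote_cover: Grey hard silicone remote cover, 150 by 46 by 18 mm, lying loose at the back right; origin under its centre, x along its length. To be left alone.
- cartridge_tower: Black tower of game cartridges, 75 by 130 by 117 mm high, loose, at the back left; origin under its centre. To be left alone. (Near it, a gamepad stand 175 mm high is clamped to the shelf's left edge.)
- hood_edge (a point): Middle of the lower edge of the cover's front panel, 140 mm from the hinge line. With the cover open it hangs 133 mm above the hinge line and 26 mm behind the pan's centre (the tab reaches up and 10 mm farther forward), so a gripper pointing straight down does not fit above the pan: tilt it 30 to 40 degrees, its body leaning away from the hinge, and come in from the front.
Not all that is in view belongs to the job. Of the things that look like the part that bears bottle_center, take the one that is farthest to the robot's right at the start.

How it is judged (in metres and radians):
On the way, in this order (a step that is already met when the one before it is completed fails the run):
1. the bottle stands upright and released within 8 mm of the middle of the pan, with the cover still open (horizontal distance between bottle_center and pan_center below 0.008 m and angle between bottle_center's own z axis and vertical below 0.1 rad and z of bottle_center in the frame of pan_center below 0.034 m and value of joint pan above 0.0025 m and contact force between bottle and the fingers below 0.05 N and value of joint hood above 0.8 rad), for 0.2 s.
2. the cover is shut, past its catch (value of joint hood below 0.03 rad), for 0.2 s.
At the end, for the whole second after the job is handed in: The cover is held shut by its catch (below 0.03 rad) and the bottle stands at rest and upright (within 0.1 rad) on the depressed pan, its axis within 8 mm of the pan's middle (value of joint hood below 0.03 rad and horizontal distance between bottle_center and pan_center below 0.008 m and angle between bottle_center's own z axis and vertical below 0.1 rad and z of bottle_center in the frame of pan_center below 0.034 m and value of joint pan above 0.0025 m and linear speed of bottle below 0.02 m/s); the robot touches nothing.
It fails at once if the pan is driven down to its bottom stop (bottle dropped, or pressed down hard) (value of joint pan above 0.0155 m).
It fails at once if the bottle is tipped more than 0.6 rad from upright (angle between bottle_center's own z axis and vertical above 0.6 rad).
It fails at once if the dish, remote cover or cartridge tower is moved more than 20 mm (distance of any of dish, remote_cover, cartridge_tower from where it was at the start of the episode above 0.02 m).
It also fails if it takes over 72 s, if anything falls off the work surface, if the arm or the gripper's body presses on something with over 40 N, if the wrist force passes 120 N, or if a joint passes its speed limit or range.

ROBOT

A 6-joint arm with a two-finger parallel gripper is mounted at the origin on the work surface. World frame = base frame: x ahead of the robot, y to its left, z up, the work surface at z = 0. Lengths are in m, angles in degrees, forces in N, time in s.
With the tool pointing down it reaches from about 0.375 to 0.9 m from the base axis. Payload 3.1 kg.
Tool frame: the origin (TCP) lies at the very end of the fingers, on their centre line; the grasp point (between the pads) lies bot.grip_point_offset behind it (bot.grip_point_offset is the distance from the TCP to the grasp point, in m); z points along the fingers, y is the line along which they close (so a half turn about z gives the same grasp; the last joint's range is limited). The gripper opens to 87 mm and grips with 3 to 60 N. Pads are 19 mm wide; open, the fingers measure 117 mm over their backs; the gripper's body (75 mm by 190 mm) begins 51 mm behind the grasp point.
Start: joints at [-75.831, 30.224, 82.088, -0, 67.689, -10.227], TCP at [0.258, -0.569, 0.194] pointing down, gripper open.
Joint ranges: [-176.69, 176.69], [-43.24, 126.21], [12.49, 139.97], [-82, 262], [0, 151.66], [-163.58, 163.58]. Speed limits (degrees/s): [159.86, 159.86, 180, 180, 180, 180].

INTERFACE

Orientations are given as a 3x3 rotation matrix whose columns are the frame's x, y, z axes.
In Python, from rig import bot, viewer, ticket gives the robot as it stands.
- The arm moves only by the tool servo_tool, never from a script. Its argument "targets" is a list of rows, each an object with "offset": the shift along the tool's x, y, z in m, a list of three; "dr": the turn, a rotation vector about the tool's x, y, z in degrees, a list of three. In form: [{"offset": [x, y, z], "dr": [ax, ay, az]}, ...]. A call has 1 to 20 rows; each row is the pose to reach, as a shift and turn from the pose commanded when the call began, along the tool's axes at that moment; what a row does not reach only later rows make up. A row lasts 1/12 s, in which the tool goes at most 41.7 mm and 7.16 degrees, less where a joint would pass 70% of its speed; a pose out of reach is approached as far as the arm can. A call with a gripper value outside its range is refused whole. "gripper" is the gripper command: -1 is fully open, 1 is shut, values between are in proportion, set as the call begins (left out, the last holds). The fingers move at their own pace and stop on an object; the grip force is fixed at half the most. Time passes only in rows, so rows that repeat a pose let the fingers close. It gives the time, the measured TCP pose, the force, the opening and the grip force at its end, in the units of the state.
- bot.read_state(): the state, without advancing time (a new reading comes with each control period).
- viewer.capture(name): name is "scene" or "top"; returns a dict with "color" (420x560x3 uint8, red, green, blue), "camera_matrix" (3x3 intrinsics, pixels), "R" (3x3) and "t" (3): a world point X has camera coordinates R X + t. Camera axes: x right, y down, z forward; pixel columns grow to the right and rows downward; lengths in m; the calibration is good to about 2 mm. A picture is of the moment at which its call begins. There is no depth.
- ticket.hand_in(): hands the job in; it is judged then, once.
The state is a dict: "time_s": time; "joint_positions": joint angles; "qvel": joint speeds; "tau": joint torques, N m; "position": TCP position; "tcp_rot": TCP orientation; "force": force on the tool from outside, world axes, zero at the start; "moment": the same for the moment, N m; "opening": opening from 0.0 (shut) to 1.0 (fully open); "grasp_force": force on a finger pad.
Only numpy, scipy, OpenCV 4.12 (cv2) and the standard library are available. Lean on these libraries where they do the work, as an engineer would, in place of code of your own. Each camera call takes 0.05 s, during which the arm holds its last target. There are 200 camera calls.

## Working session

There is one attempt and no reset: what is moved stays moved. The work goes in short steps, Python scripts to look and compute and a tool call to move; the robot and the scene stay as the last step left them, time stands still between calls to the robot, and variables do not carry over. Pictures are saved under pics/ and viewed, at most 10 in all, crops included, and the job is handed in when it is done.

Besides the shell and the picture viewer there is one more tool, called after "Call:" as name(argument=value, ...) on one line, values as JSON. servo_tool: Moves the arm, as the interface text tells. Its arguments: {"type":"object","properties":{"targets":{"type":"array"},"gripper":{"type":"number"}},"required":["targets"]}

```bash
mkdir -p pics; ls; python3 - <<'E'
from rig import bot, viewer
import cv2,numpy as np
s=bot.read_state(); print(s['time_s'],s['position'],s['tcp_rot'],s['opening'],bot.grip_point_offset)
for n in("scene","top"):
    c=viewer.capture(n); cv2.imwrite(f"pics/{n}0.png",c["color"][:,:,::-1]); print(n,c["camera_matrix"],c["R"],c["t"])
E
```

```text
pics
0.0 [ 0.25798724 -0.56839727  0.19336271] [[ 9.10711783e-01  4.13042122e-01 -5.03634930e-04]
 [ 4.13042223e-01 -9.10709436e-01  2.10858869e-03]
 [ 4.12270862e-04 -2.12833905e-03 -9.99997650e-01]] 0.9978515506433931 0.0187
scene [[468.27072272   0.         283.13476647]
 [  0.         468.27072272 205.43106457]
 [  0.           0.           1.        ]] [[-0.71400424  0.69996861 -0.01555268]
 [ 0.49680237  0.49086169 -0.71571098]
 [-0.49334101 -0.51874729 -0.69822339]] [ 0.387916   -0.25589127  1.62188329]
top [[499.14884022   0.         279.31943202]
 [  0.         499.14884022 211.86100932]
 [  0.           0.           1.        ]] [[-0.02425561 -0.99970485 -0.00136696]
 [-0.98886716  0.02419342 -0.14682101]
 [ 0.14681075 -0.00220949 -0.98916213]] [0.09377112 0.61353612 1.14970286]
```

View pics/scene0.png

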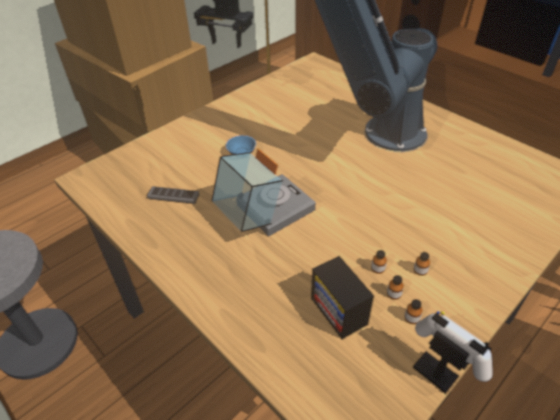

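View pics/top0.png

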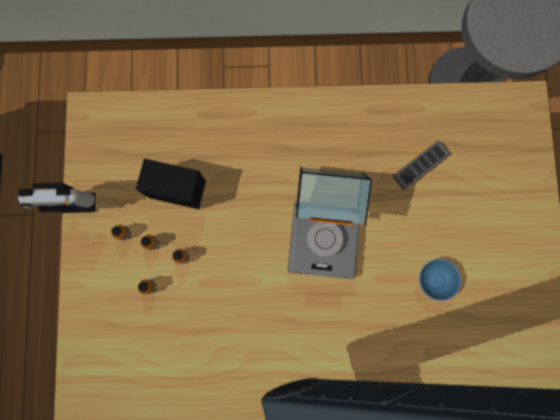

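Two-view overview. The bottle look-alikes are at top pixels (120,231), (150,241), (180,256) and (147,287), which are scene (414,310), (397,287), (379,262) and (423,263). The robot's right is +column in the top view, so I choose (180,256), which is scene (379,262). The scale is at top (323,240), with the cover open behind it and the dish at (440,279).

```bash
python3 - <<'E'
import cv2,numpy as np
s=cv2.imread("pics/scene0.png");t=cv2.imread("pics/top0.png")
def crop(i,x,y,w,h):return cv2.resize(i[y:y+h,x:x+w],(400,300),interpolation=cv2.INTER_CUBIC)
a=np.hstack([crop(t,150,226,60,45),crop(s,350,237,60,45)])
b=np.hstack([crop(t,273,188,120,90),crop(s,210,145,120,90)])
cv2.imwrite("pics/crop1.png",np.vstack([a,b]))
E
```

```text
(no output)
```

View pics/crop1.png

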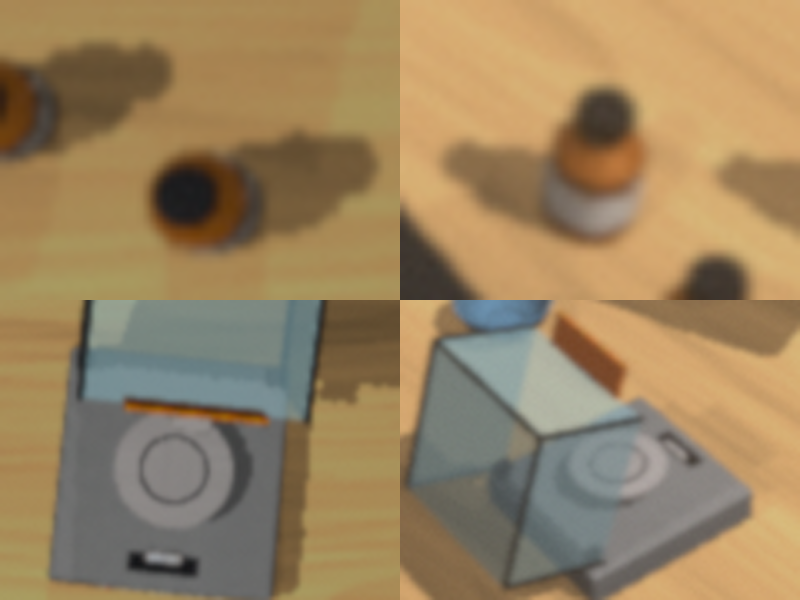

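The crop confirms the rightmost bottle, with its stopper at about top (177.8,255.3) and scene (380.8,254.3). The pan ring is at about top (325.2,239.0) and scene (275.1,193.9), and the orange tab is at top (310..354, 219..224).

```bash
cat > h.py <<'E'
import cv2,numpy as np
from rig import bot,viewer
def ray(c,p):
    K,R,t=c["camera_matrix"],c["R"],c["t"]
    return -R.T@t, R.T@np.linalg.solve(K,[p[0],p[1],1])
def plane(c,p,z):
    o,d=ray(c,p); return o+d*(z-o[2])/d[2]
def tri(c1,p1,c2,p2):
    P=[c["camera_matrix"]@np.c_[c["R"],c["t"]] for c in(c1,c2)]
    X=cv2.triangulatePoints(P[0],P[1],np.array(p1,float).reshape(2,1),np.array(p2,float).reshape(2,1)); return (X[:3]/X[3]).ravel()
def blob(m,p):
    n,l,s,c=cv2.connectedComponentsWithStats(m.astype(np.uint8)); 
    i=1+np.argmin(np.linalg.norm(c[1:]-p,axis=1)+1e3*(s[1:,4]<6)); return c[i],s[i]
def delta(pos,Rt,st=None):
    "offset and dr (deg), tool axes, from the present measured pose"
    s=st or bot.read_state(); R=np.array(s["tcp_rot"])
    return R.T@(np.array(pos)-s["position"]), np.degrees(cv2.Rodrigues(R.T@Rt)[0].ravel())
E
python3 - <<'E'
from h import *
t=viewer.capture("top");s=viewer.capture("scene")
def dark(c):return c["color"].max(2)<75
def orange(c):
    h=cv2.cvtColor(c["color"],cv2.COLOR_RGB2HSV);return (h[...,0]<16)&(h[...,1]>165)&(h[...,2]>90)
for pt,ps in [((178,255),(381,254)),((147,240),(397,280)),((144,286),(423,256)),((118,231),(415,303))]:
    bt,st=blob(dark(t),pt);bs,ss=blob(dark(s),ps); print(bt,bs,st[4],ss[4],tri(t,bt,s,bs),plane(t,bt,.06))
print("pan",tri(t,(325.2,239.0),s,(275.1,193.9)),plane(t,(325.2,239),.056),plane(s,(275.1,193.9),.056))
bt,st=blob(orange(t),(332,221));bs,ss=blob(orange(s),(267,163));print("tab",bt,st,bs,ss,tri(t,bt,s,bs))
f=lambda x,y:(273+x/3.333,188+(y-300)/3.333)
a=plane(t,f(50,578),.035);b=plane(t,f(272,598),.035);print("front",a,b,np.degrees(np.arctan2(*(a-b)[[0,1]])),np.linalg.norm(a-b))
a=plane(t,f(125,403),.19);b=plane(t,f(270,419),.19);print("tab edge",a,b,np.linalg.norm(a-b),np.degrees(np.arctan2(*(a-b)[[0,1]])))
E
```

```text
[177.70833333 254.90277778] [379.92592593 254.59259259] 72 27 [0.51844355 0.32010043 0.05106812] [0.5176817  0.31851644 0.06      ]
[145.92647059 240.80882353] [396.69230769 280.12820513] 68 39 [0.55343989 0.39555933 0.05095421] [0.55250344 0.39323538 0.06      ]
[143.04109589 286.2739726 ] [423.75 256.75] 73 28 [0.4473771  0.40064637 0.05047701] [0.44713722 0.39833294 0.06      ]
[116.5        230.62857143] [415.5 304.5] 70 52 [0.5793371  0.46568421 0.05098489] [0.57821171 0.46282393 0.06      ]
pan [ 0.54729945 -0.02796424  0.04908711] [ 0.5468691  -0.02754986  0.056     ] [ 0.55212223 -0.02215664  0.056     ]
tab [334.75       221.41666667] [331 221   9   2  12] [266.39495798 159.92436975] [258 150  18  21 119] [ 0.57036453 -0.03541993  0.18200827]
front [0.47385441 0.06164472 0.035     ] [ 0.45590883 -0.09568345  0.035     ] 6.507298685890648 0.15834833764547587
tab edge [0.57764794 0.01412205 0.19      ] [ 0.56528946 -0.07657645  0.19      ] 0.09153660300212578 7.759276898430614
```

```bash
cat >> h.py <<'E'
def Rt(psi,tilt=35):
    p,a=np.radians([psi,tilt]); z=np.array([np.sin(a)*np.cos(p),np.sin(a)*np.sin(p),-np.cos(a)]); y=np.array([np.sin(p),-np.cos(p),0]); return np.c_[np.cross(y,z),y,z]
def show(pos,R,st=None):
    o,d=delta(pos,R,st); print("off",o.round(4),"dr",d.round(2))
E
python3 - <<'E'
from h import *
R=Rt(30);G=np.array([.518,.319,.028])
pre=G+R[:,2]*(.0187-.13); print(pre)
show([pre[0],pre[1],.24],Rt(30,0)); show(pre,R)
E
```

```text
[0.46271375 0.28708047 0.11917162]
off [ 0.5399 -0.6949 -0.0453] dr [-0.07 -0.02 -5.6 ]
off [ 0.5399 -0.6948  0.0756] dr [ 1.64 34.96 -5.45]
```

Call:
servo_tool(targets=[{"offset": [0.0, 0.0, -0.045], "dr": [0, 0, 0]}, {"offset": [0.02, -0.026, -0.045], "dr": [0, 0, -1]}, {"offset": [0.04, -0.052, -0.045], "dr": [0, 0, -2]}, {"offset": [0.06, -0.078, -0.045], "dr": [0, 0, -3]}, {"offset": [0.085, -0.11, -0.045], "dr": [0, 0, -4]}, {"offset": [0.11, -0.142, -0.045], "dr": [0, 0, -5.5]}, {"offset": [0.135, -0.174, -0.045], "dr": [0, 0, -5.5]}, {"offset": [0.16, -0.206, -0.045], "dr": [0, 0, -5.5]}, {"offset": [0.185, -0.238, -0.045], "dr": [0, 0, -5.5]}, {"offset": [0.21, -0.27, -0.045], "dr": [0, 0, -5.5]}, {"offset": [0.235, -0.302, -0.045], "dr": [0, 0, -5.5]}, {"offset": [0.26, -0.334, -0.045], "dr": [0, 0, -5.5]}, {"offset": [0.285, -0.366, -0.045], "dr": [0, 0, -5.5]}, {"offset": [0.31, -0.398, -0.045], "dr": [0, 0, -5.5]}, {"offset": [0.335, -0.43, -0.045], "dr": [0, 0, -5.5]}, {"offset": [0.36, -0.462, -0.045], "dr": [0, 0, -5.5]}, {"offset": [0.385, -0.494, -0.045], "dr": [0, 0, -5.5]}, {"offset": [0.41, -0.526, -0.045], "dr": [0, 0, -5.5]}, {"offset": [0.435, -0.558, -0.045], "dr": [0, 0, -5.5]}, {"offset": [0.46, -0.59, -0.045], "dr": [0, 0, -5.5]}], gripper=-1)

```text
time_s: 1.87
position: [0.4333, 0.1604, 0.2394]
tcp_rot: [[0.867, 0.499, 0.0], [0.499, -0.867, -0.0], [0.0, 0.0, -1.0]]
force: [1.0, -0.2, 1.1]
opening: 1.003
grasp_force: 0.0
```

```bash
python3 - <<'E'
from h import *
R=Rt(30);G=np.array([.518,.319,.028])
s=bot.read_state();print(s["time_s"],s["position"],s["joint_positions"])
show(G+R[:,2]*(.0187-.13),R)
E
```

```text
1.8667 [0.43330031 0.16036045 0.23944237] [ 6.41535041e+00  1.41440154e+01  1.01290898e+02 -1.11456705e-02
  6.45493727e+01  6.64941759e+01]
off [ 0.0887 -0.0952  0.1203] dr [ 0.04 34.99 -0.07]
```

Call:
servo_tool(targets=[{"offset": [0.03, -0.03, 0.0], "dr": [0, 4, 0]}, {"offset": [0.055, -0.06, 0.0], "dr": [0, 9, 0]}, {"offset": [0.075, -0.08, 0.01], "dr": [0, 15, 0]}, {"offset": [0.085, -0.09, 0.03], "dr": [0, 21, 0]}, {"offset": [0.088, -0.095, 0.06], "dr": [0, 27, 0]}, {"offset": [0.088, -0.095, 0.09], "dr": [0, 32, 0]}, {"offset": [0.088, -0.095, 0.11], "dr": [0, 35, 0]}, {"offset": [0.088, -0.095, 0.12], "dr": [0, 35, 0]}, {"offset": [0.088, -0.095, 0.12], "dr": [0, 35, 0]}, {"offset": [0.088, -0.095, 0.12], "dr": [0, 35, 0]}, {"offset": [0.088, -0.095, 0.12], "dr": [0, 35, 0]}])

```text
time_s: 2.78
position: [0.4665, 0.3321, 0.169]
tcp_rot: [[0.699, 0.55, 0.457], [0.41, -0.832, 0.374], [0.586, -0.075, -0.807]]
force: [0.2, 0.7, 0.1]
opening: 0.997
grasp_force: 0.0
```

```bash
python3 - <<'E'
from h import *
R=Rt(30);G=np.array([.518,.319,.028])
s=bot.read_state();print(s["time_s"],s["position"],s["joint_positions"])
show(G+R[:,2]*(.0187),R)
t=viewer.capture("top");s=viewer.capture("scene")
c=lambda i,x,y,w,h:cv2.resize(i["color"][y:y+h,x:x+w,::-1],(400,300),interpolation=cv2.INTER_CUBIC)
cv2.imwrite("pics/pre.png",np.hstack([c(t,120,210,120,90),c(s,330,190,120,90)]))
E
```

```text
2.7833 [0.4664689  0.33214901 0.16904272] [ 1.62603227e+01  2.16708735e+01  1.21651942e+02  7.86486538e+01
  1.36590044e+01 -5.43872099e-02]
off [-0.0522  0.0516  0.1511] dr [-5.5  -0.84  0.35]
```

View pics/pre.png

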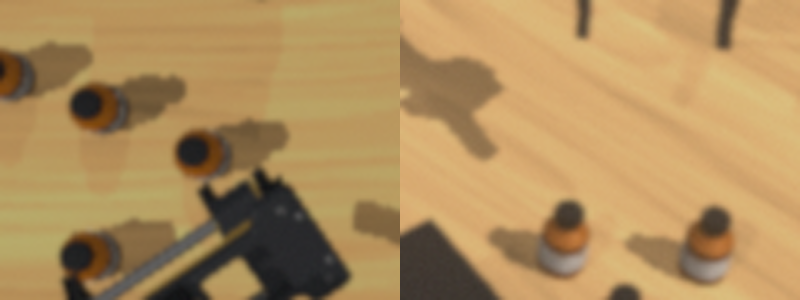

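The picture shows the arm short of the target, with the fingers at top-crop (235,190), which is nearly at the bottle (199,150). The wrist is near its singularity (q5≈14). I'll fit the arm's kinematics to choose a tilt that keeps clear of it.

```bash
cat >> h.py <<'E'
from scipy.spatial.transform import Rotation as Ro
from scipy.optimize import least_squares
def fk(q,p):
    q=np.radians(q); A=lambda ax,a:Ro.from_rotvec(np.array(ax)*a)
    r1=A([0,0,1],q[0]); r2=r1*A([0,1,0],q[1]); r3=r2*A([0,1,0],q[2]); r5=r3*A([0,0,1],q[3]*p[5])*A([0,1,0],q[4])
    x=np.array([0,0,p[0]])+r1.apply([p[4],0,0])+r2.apply([0,0,p[1]])+r3.apply([0,0,p[2]])+r5.apply([0,0,p[3]])
    R=(r5*A([0,0,1],q[5]*p[5])*A([0,0,1],np.pi/2)).as_matrix(); return x,R
E
python3 - <<'E'
from h import *
D=[([-75.831,30.224,82.088,0,67.689,-10.227],[.25798,-.5684,.19336]),([6.415,14.144,101.291,-.011,64.549,66.494],[.4333,.16036,.23944]),([16.26,21.671,121.652,78.649,13.659,-.054],[.46647,.33215,.16904])]
for sg in(1,-1):
    f=lambda p:np.concatenate([fk(q,[*p,sg])[0]-x for q,x in D])
    s=least_squares(f,[.3,.45,.4,.2,0]);print(sg,s.x.round(4),abs(s.fun).max());p=[*s.x,sg]
    print(fk(D[2][0],p)[1].round(2).tolist())
E
```

```text
1 [ 0.3189  0.6265  0.5049  0.4533 -0.1891] 0.11349908357437676
[[0.7, 0.55, 0.46], [0.41, -0.83, 0.37], [0.59, -0.07, -0.81]]
-1 [-0.7266  0.5864 -0.2087 -0.2939  0.5382] 0.1351105314122038
[[-0.81, 0.02, 0.59], [-0.03, 1.0, -0.07], [-0.59, -0.07, -0.81]]
```

```bash
python3 - <<'E'
import re
t=open('h.py').read().replace("r1.apply([p[4],0,0])","r1.apply([p[4],p[6],0])"); open('h.py','w').write(t)
E
python3 - <<'E'
from h import *
D=[([-75.831,30.224,82.088,0,67.689,-10.227],[.25798,-.5684,.19336]),([6.415,14.144,101.291,-.011,64.549,66.494],[.4333,.16036,.23944]),([16.26,21.671,121.652,78.649,13.659,-.054],[.46647,.33215,.16904])]
P=lambda v:[*v[:4],0,1,v[4]]
f=lambda v:np.concatenate([fk(q,P(v))[0]-x for q,x in D])
s=least_squares(f,[.3,.45,.4,.2,.1]);p=P(s.x);print(s.x.round(4),abs(s.fun).max())
lo=np.array([-176,-43,13,-82,0,-163]);hi=np.array([176,126,139.9,262,151,163])
def ik(pos,R):
    out=[]
    for q4 in(0,90,180):
      for q6 in(-90,0,90):
        g=lambda q:np.r_[(fk(q,p)[0]-pos)*10,Ro.from_matrix(R.T@fk(q,p)[1]).as_rotvec()]
        r=least_squares(g,np.clip([10,20,110,q4,30,q6],lo+1,hi-1),bounds=(lo,hi),x_scale=50.)
        if r.cost<1e-6: 
            if not any(abs(r.x-o).max()<2 for o in out):out.append(r.x)
    return [o.round(0).astype(int).tolist() for o in out]
for n,x,ps,b in(("bot",[.518,.319,.028],30,0),("bot",[.518,.319,.028],15,0),("botpre",[.518,.319,.028],30,.13),("pan",[.547,-.028,.08],-7,0),("panpre",[.547,-.028,.13],-7,.08)):
  for t in(25,30,35,40):
    R=Rt(ps,t); print(n,ps,t,ik(np.array(x)+R[:,2]*(.0187-b),R))
E
```

```text
[0.0035 0.639  0.3122 0.2392 0.1183] 0.015206177035021196
bot 30 25 [[19, 37, 121, 113, 5, -33]]
bot 30 30 [[18, 37, 124, 151, 12, -72]]
bot 30 35 [[18, 37, 128, 160, 21, -81]]
bot 30 40 [[17, 38, 132, 164, 30, -86]]
bot 15 25 [[21, 37, 120, 238, 3, -142]]
bot 15 30 [[22, 37, 123, 198, 11, -102]]
bot 15 35 [[22, 38, 127, 192, 20, -95]]
bot 15 40 [[22, 39, 130, 189, 29, -93]]
botpre 30 25 [[17, 23, 119, 21, 15, 58]]
botpre 30 30 [[16, 23, 124, 61, 8, 18]]
botpre 30 35 [[16, 23, 130, 130, 11, -52]]
botpre 30 40 [[15, 24, 136, 151, 21, -75]]
pan -7 25 [[-17, 29, 126, 88, 4, -8]]
pan -7 30 [[-18, 29, 130, 148, 10, -68]]
pan -7 35 [[-18, 30, 134, 160, 19, -80]]
pan -7 40 [[-18, 30, 138, 164, 28, -85]]
panpre -7 25 [[-18, 16, 117, 12, 22, 69]]
panpre -7 30 [[-19, 15, 122, 24, 14, 56]]
panpre -7 35 [[-19, 15, 127, 61, 8, 19]]
panpre -7 40 [[-20, 15, 132, 125, 10, -46]]
```

```bash
python3 - <<'E'
from h import *
R=Rt(30,37);G=np.array([.518,.319,.028])
for b in(.1,0): show(G+R[:,2]*(.0187-b),R)
E
```

```text
off [-0.0518  0.0428  0.0515] dr [-5.59  1.36  0.15]
off [-0.0495  0.0525  0.151 ] dr [-5.59  1.36  0.15]
```

Call:
servo_tool(targets=[{"offset": [0, 0, 0], "dr": [0, 0, 0]}, {"offset": [0, 0, 0], "dr": [0, 0, 0]}, {"offset": [0, 0, 0], "dr": [0, 0, 0]}, {"offset": [0, 0, 0], "dr": [0, 0, 0]}])

```text
time_s: 3.22
position: [0.4667, 0.3323, 0.1697]
tcp_rot: [[0.699, 0.551, 0.456], [0.41, -0.831, 0.375], [0.586, -0.075, -0.807]]
force: [-0.0, -1.0, 0.4]
opening: 0.996
grasp_force: 0.0
```

```bash
python3 - <<'E'
from h import *
R=Rt(30,37);G=np.array([.518,.319,.028])
print(bot.read_state()["joint_positions"],bot.read_state()["qvel"])
for b in(.1,0): show(G+R[:,2]*(.0187-b),R)
E
```

```text
[ 16.23928144  21.59236232 121.57321739  78.0097694   13.74449644
   0.54999305] [ 0.16243672  0.0048324   0.09690725  0.69958767 -0.06050819 -0.46960839]
off [-0.0543  0.0421  0.0519] dr [-5.55  1.16  0.29]
off [-0.0523  0.0517  0.1514] dr [-5.55  1.16  0.29]
```

Call:
servo_tool(targets=[{"offset": [-0.018, 0.014, 0.0], "dr": [-2, 0.5, 0]}, {"offset": [-0.036, 0.028, 0.015], "dr": [-4, 1, 0.2]}, {"offset": [-0.054, 0.042, 0.03], "dr": [-5.5, 1.2, 0.3]}, {"offset": [-0.054, 0.042, 0.052], "dr": [-5.5, 1.2, 0.3]}, {"offset": [-0.054, 0.042, 0.052], "dr": [-5.5, 1.2, 0.3]}, {"offset": [-0.054, 0.042, 0.052], "dr": [-5.5, 1.2, 0.3]}, {"offset": [-0.054, 0.042, 0.052], "dr": [-5.5, 1.2, 0.3]}, {"offset": [-0.054, 0.042, 0.052], "dr": [-5.5, 1.2, 0.3]}, {"offset": [-0.054, 0.042, 0.052], "dr": [-5.5, 1.2, 0.3]}, {"offset": [-0.054, 0.042, 0.052], "dr": [-5.5, 1.2, 0.3]}, {"offset": [-0.054, 0.042, 0.052], "dr": [-5.5, 1.2, 0.3]}, {"offset": [-0.054, 0.042, 0.052], "dr": [-5.5, 1.2, 0.3]}, {"offset": [-0.054, 0.042, 0.052], "dr": [-5.5, 1.2, 0.3]}, {"offset": [-0.054, 0.042, 0.052], "dr": [-5.5, 1.2, 0.3]}])

```text
time_s: 4.38
position: [0.4755, 0.2949, 0.0931]
tcp_rot: [[0.691, 0.5, 0.521], [0.399, -0.866, 0.302], [0.603, -0.001, -0.798]]
force: [-0.3, 0.4, -0.3]
opening: 1.0
grasp_force: 0.0
```

```bash
python3 - <<'E'
from h import *
R=Rt(30,37);G=np.array([.518,.319,.028])
print(bot.read_state()["joint_positions"],bot.read_state()["qvel"])
for b in(.1,0): show(G+R[:,2]*(.0187-b),R)
t=viewer.capture("top");s=viewer.capture("scene")
c=lambda i,x,y,w,h:cv2.resize(i["color"][y:y+h,x:x+w,::-1],(400,300),interpolation=cv2.INTER_CUBIC)
cv2.imwrite("pics/pre2.png",np.hstack([c(t,120,210,120,90),c(s,330,190,120,90)]))
E
```

```text
[ 14.7318553   33.07826524 127.86447969 151.06060146  19.25722097
 -74.7115603 ] [-0.10415074  0.11560813  0.14857005  0.14487508 -0.10865072 -0.11824177]
off [-0.0002  0.0003  0.0001] dr [-0.05 -0.05 -0.02]
off [-0.0003  0.0004  0.1001] dr [-0.05 -0.05 -0.02]
```

View pics/pre2.png

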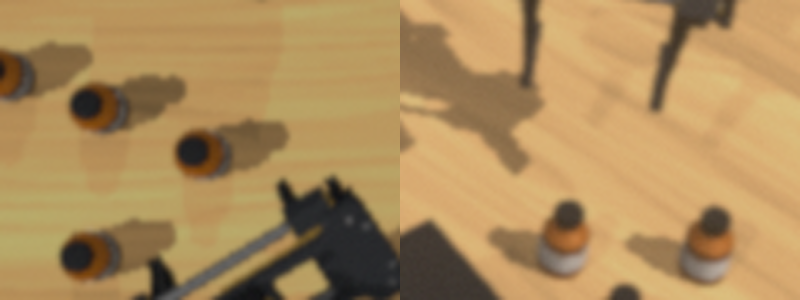

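```bash
python3 - <<'E'
from h import *
s=bot.read_state();R=np.array(s["tcp_rot"])
for n,o in(("top",(120,210)),("scene",(330,190))):
    c=viewer.capture(n)
    for X in(s["position"]+R[:,1]*.044,s["position"]-R[:,1]*.044,s["position"]):
        x=c["camera_matrix"]@(c["R"]@np.array(X)+c["t"]); print(n,((x[:2]/x[2]-o)*3.333).round(1))
E
```

```text
top [273.4 174.4]
top [160.6 242.5]
top [217.2 208.3]
scene [123.2 118.7]
scene [241.5 140.5]
scene [181.9 129.5]
```

```bash
python3 - <<'E'
from h import *
t=viewer.capture("top");s=viewer.capture("scene")
c=lambda i,x,y,w,h:cv2.resize(i["color"][y:y+h,x:x+w,::-1],(400,600),interpolation=cv2.INTER_CUBIC)
cv2.imwrite("pics/tips.png",np.hstack([c(t,160,240,70,105),c(s,355,170,60,90)]))
st=bot.read_state();R=np.array(st["tcp_rot"])
for pt,ps in(((218,222),(190,97)),):
    X=tri(t,(120+pt[0]/3.333,210+pt[1]/3.333),s,(330+ps[0]/3.333,190+ps[1]/3.333)); print(X, R.T@(X-st["position"]))
E
```

```text
[0.46538698 0.29002408 0.11709442] [ 0.00609945 -0.0009141  -0.02614626]
```

View pics/tips.png

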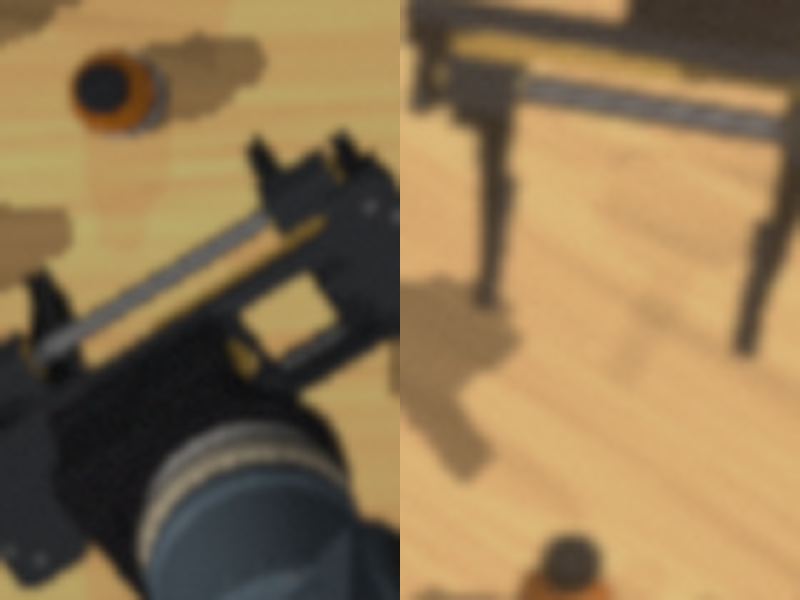

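The picture shows the fingertips at top (205.0,263.6) and (166.5,287.6), and at scene (368.0,215.4) and (406.8,222.8).

```bash
python3 - <<'E'
from h import *
t=viewer.capture("top");s=viewer.capture("scene")
st=bot.read_state();R=np.array(st["tcp_rot"])
for pt,ps in(((205,263.6),(368,215.4)),((166.5,287.6),(406.8,222.8))):
    X=tri(t,pt,s,ps); print(X, R.T@(X-st["position"]))
X=tri(t,(177.7,254.9),s,(380.5,254.2));print(X)
for c,p in((t,(177.7,254.9)),(s,(380.5,254.2))): print(plane(c,p,.055))
E
```

```text
[0.49159448 0.24805969 0.11921978] [ 0.00882458  0.04851196 -0.02691588]
[0.44217768 0.33181396 0.11735635] [ 0.00690055 -0.04872742 -0.02588134]
[0.51797654 0.32036832 0.05242387]
[0.51802056 0.31955138 0.055     ]
[0.51964364 0.32173708 0.055     ]
```

Call:
servo_tool(targets=[{"offset": [0, 0, 0.01], "dr": [0, 0, 0]}, {"offset": [0, 0, 0.025], "dr": [0, 0, 0]}, {"offset": [0, 0, 0.04], "dr": [0, 0, 0]}, {"offset": [0, 0, 0.055], "dr": [0, 0, 0]}, {"offset": [0, 0, 0.065], "dr": [0, 0, 0]}, {"offset": [0, 0, 0.07], "dr": [0, 0, 0]}, {"offset": [0, 0, 0.07], "dr": [0, 0, 0]}, {"offset": [0, 0, 0.07], "dr": [0, 0, 0]}, {"offset": [0, 0, 0.07], "dr": [0, 0, 0]}, {"offset": [0, 0, 0.07], "dr": [0, 0, 0]}])

```text
time_s: 5.62
position: [0.5113, 0.3156, 0.0371]
tcp_rot: [[0.692, 0.5, 0.521], [0.399, -0.866, 0.302], [0.602, -0.001, -0.799]]
force: [-0.4, 0.8, 0.7]
opening: 1.003
grasp_force: 0.0
```

```bash
python3 - <<'E'
from h import *
R=Rt(30,37);G=np.array([.518,.319,.028])
print(bot.read_state()["joint_positions"])
show(G+R[:,2]*(.0187),R)
t=viewer.capture("top");s=viewer.capture("scene")
c=lambda i,x,y,w,h:cv2.resize(i["color"][y:y+h,x:x+w,::-1],(400,600),interpolation=cv2.INTER_CUBIC)
cv2.imwrite("pics/near.png",np.hstack([c(t,150,230,70,105),c(s,350,190,60,90)]))
E
```

```text
[ 16.38558041  41.95389152 123.00876473 158.25404313  22.62995674
 -80.69500892]
off [0.0005 0.0004 0.0305] dr [-0.05  0.   -0.04]
```

View pics/near.png

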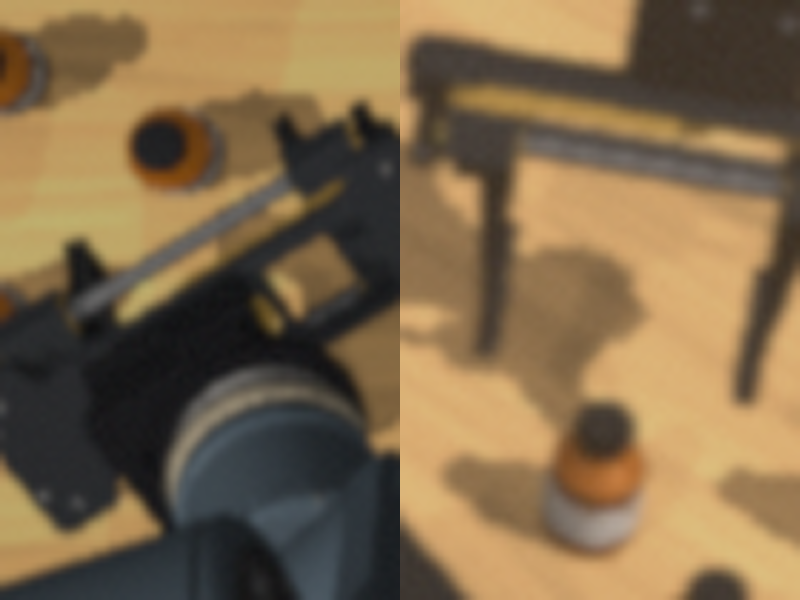

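```bash
python3 - <<'E'
from h import *
t=viewer.capture("top");s=viewer.capture("scene")
st=bot.read_state();R=np.array(st["tcp_rot"])
f=lambda x,y:(150+x/5.714,230+y/5.714); g=lambda x,y:(350+(x-400)/6.667,190+y/6.667)
for pt,ps in((f(283,120),g(485,353)),(f(76,243),g(745,402))):
    X=tri(t,pt,s,ps); print(X, R.T@(X-st["position"]))
# shaft shadow independent check: stopper and predicted TCP / grasp pixels
for n,c,h in(("top",t,f),("scene",s,g)):
    for X in([.518,.319,.0],[.518,.319,.062],[.518,.319,.028]):
        x=c["camera_matrix"]@(c["R"]@np.array(X)+c["t"]);print(n,X,(x[:2]/x[2]).round(1))
E
```

```text
[0.5250948  0.26848119 0.05875979] [ 0.00352979  0.04761312 -0.0246447 ]
[0.4770543  0.35258618 0.05986596] [ 0.00448605 -0.04924538 -0.02517455]
top [0.518, 0.319, 0.0] [182.5 256.3]
top [0.518, 0.319, 0.062] [177.3 254.7]
top [0.518, 0.319, 0.028] [180.2 255.6]
scene [0.518, 0.319, 0.0] [377.2 267.1]
scene [0.518, 0.319, 0.062] [380.4 251.4]
scene [0.518, 0.319, 0.028] [378.6 260.1]
```

Call:
servo_tool(targets=[{"offset": [0, 0, 0.008], "dr": [0, 0, 0]}, {"offset": [0, 0, 0.016], "dr": [0, 0, 0]}, {"offset": [0, 0, 0.024], "dr": [0, 0, 0]}, {"offset": [0, 0, 0.03], "dr": [0, 0, 0]}, {"offset": [0, 0, 0.03], "dr": [0, 0, 0]}, {"offset": [0, 0, 0.03], "dr": [0, 0, 0]}, {"offset": [0, 0, 0.03], "dr": [0, 0, 0]}])

```text
time_s: 6.4
position: [0.527, 0.3248, 0.0122]
tcp_rot: [[0.693, 0.5, 0.52], [0.399, -0.866, 0.302], [0.601, -0.001, -0.799]]
force: [-0.3, -1.2, 0.2]
opening: 1.003
grasp_force: 0.0
```

```bash
python3 - <<'E'
from h import *
t=viewer.capture("top");s=viewer.capture("scene")
c=lambda i,x,y,w,h:cv2.resize(i["color"][y:y+h,x:x+w,::-1],(400,600),interpolation=cv2.INTER_CUBIC)
cv2.imwrite("pics/at.png",np.hstack([c(t,150,230,70,105),c(s,350,200,60,90)]))
E
```

```text
(no output)
```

View pics/at.png

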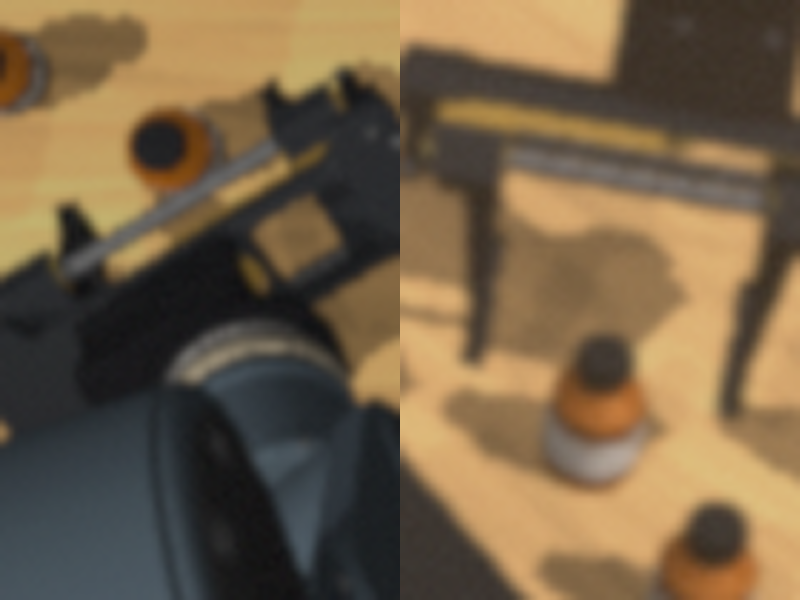

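Both views put the fingertips just at the bottle's axis (top-crop mid (169,146), scene-crop mid (598,390)) and about 30 mm up. The real tips are therefore about 25 mm behind the reported TCP. I'll advance gently and watch the force.

Call:
servo_tool(targets=[{"offset": [0, 0, 0.002], "dr": [0, 0, 0]}, {"offset": [0, 0, 0.004], "dr": [0, 0, 0]}, {"offset": [0, 0, 0.006], "dr": [0, 0, 0]}, {"offset": [0, 0, 0.008], "dr": [0, 0, 0]}, {"offset": [0, 0, 0.008], "dr": [0, 0, 0]}])

```text
time_s: 6.92
position: [0.5318, 0.3273, 0.006]
tcp_rot: [[0.692, 0.5, 0.521], [0.399, -0.866, 0.302], [0.602, -0.001, -0.799]]
force: [0.1, 0.2, -0.1]
opening: 0.998
grasp_force: 0.0
```

Call:
servo_tool(targets=[{"offset": [0, 0, 0.002], "dr": [0, 0, 0]}, {"offset": [0, 0, 0.004], "dr": [0, 0, 0]}, {"offset": [0, 0, 0.006], "dr": [0, 0, 0]}, {"offset": [0, 0, 0.008], "dr": [0, 0, 0]}, {"offset": [0, 0, 0.008], "dr": [0, 0, 0]}])

```text
time_s: 7.33
position: [0.5359, 0.3297, -0.0005]
tcp_rot: [[0.692, 0.5, 0.521], [0.399, -0.866, 0.302], [0.602, -0.001, -0.799]]
force: [0.4, 0.4, 0.5]
opening: 0.997
grasp_force: 0.0
```

Call:
servo_tool(targets=[{"offset": [0, 0, 0.002], "dr": [0, 0, 0]}, {"offset": [0, 0, 0.004], "dr": [0, 0, 0]}, {"offset": [0, 0, 0.006], "dr": [0, 0, 0]}, {"offset": [0, 0, 0.008], "dr": [0, 0, 0]}, {"offset": [0, 0, 0.008], "dr": [0, 0, 0]}])

```text
time_s: 7.75
position: [0.54, 0.3321, -0.0069]
tcp_rot: [[0.692, 0.5, 0.521], [0.399, -0.866, 0.302], [0.602, -0.001, -0.799]]
force: [-0.3, 0.5, -0.1]
opening: 0.999
grasp_force: 0.0
```

Call:
servo_tool(targets=[{"offset": [0, 0, 0], "dr": [0, 0, 0]}, {"offset": [0, 0, 0], "dr": [0, 0, 0]}, {"offset": [0, 0, 0], "dr": [0, 0, 0]}, {"offset": [0, 0, 0], "dr": [0, 0, 0]}, {"offset": [0, 0, 0], "dr": [0, 0, 0]}, {"offset": [0, 0, 0], "dr": [0, 0, 0]}, {"offset": [0, 0, 0], "dr": [0, 0, 0]}, {"offset": [0, 0, 0], "dr": [0, 0, 0]}, {"offset": [0, 0, 0], "dr": [0, 0, 0]}, {"offset": [0, 0, 0], "dr": [0, 0, 0]}, {"offset": [0, 0, 0], "dr": [0, 0, 0]}, {"offset": [0, 0, 0], "dr": [0, 0, 0]}], gripper=1)

```text
time_s: 8.75
position: [0.5398, 0.3321, -0.0065]
tcp_rot: [[0.692, 0.5, 0.521], [0.399, -0.866, 0.302], [0.602, -0.001, -0.799]]
force: [-0.0, 0.4, 1.0]
opening: 0.4
grasp_force: 30.0
```

```bash
python3 - <<'E'
from h import *
s=bot.read_state();print(s["time_s"],s["opening"],s["opening"]*87,s["grasp_force"])
t=viewer.capture("top");c=viewer.capture("scene")
D=lambda i:i["color"].max(2)<75
print(blob(D(t),(178,255)),blob(D(c),(380,254)))
E
```

```text
8.75 0.39975157532523425 34.77838705329538 29.972035565465376
(array([177.66153846, 254.70769231]), array([173, 251,  10,   9,  65], dtype=int32)) (array([379.87179487, 254.12820513]), array([377, 251,   7,   7,  39], dtype=int32))
```

```bash
cat >> h.py <<'E'
R0=np.array([[.692,.5,.521],[.399,-.866,.302],[.602,-.001,-.799]]); bt=R0.T@(np.array([.518,.3195,0])-[.5398,.3321,-.0065])
E
python3 - <<'E'
from h import *
R=Rt(-7,37); pan=np.array([.5469,-.0275,.056])
s=bot.read_state(); s=dict(s)
tgt=lambda d,R:pan+d-R@bt
print(bt); R1=np.array(s["tcp_rot"]); print("lift",(R1.T@[0,0,.085]).round(4))
show(tgt(np.array([-.03,0,.025]),R),R)
s["position"]=s["position"]+np.array([0,0,.085]); show(tgt(np.array([-.03,0,.025]),R),R,s)
E
```

```text
[-1.62000e-02  5.10000e-06 -2.03565e-02]
lift [ 0.0511 -0.0001 -0.0679]
off [-0.0944  0.315  -0.173 ] dr [-22.32   0.04  29.51]
off [-0.1455  0.3151 -0.1051] dr [-22.32   0.04  29.51]
```

Call:
servo_tool(targets=[{"offset": [0.004, 0, -0.006], "dr": [0, 0, 0]}, {"offset": [0.012, 0, -0.016], "dr": [0, 0, 0]}, {"offset": [0.022, 0, -0.03], "dr": [0, 0, 0]}, {"offset": [0.033, 0, -0.044], "dr": [0, 0, 0]}, {"offset": [0.043, 0, -0.057], "dr": [0, 0, 0]}, {"offset": [0.051, 0, -0.068], "dr": [0, 0, 0]}, {"offset": [0.051, 0, -0.068], "dr": [0, 0, 0]}, {"offset": [0.051, 0, -0.068], "dr": [0, 0, 0]}])

```text
time_s: 9.52
position: [0.5398, 0.3318, 0.0793]
tcp_rot: [[0.691, 0.5, 0.522], [0.399, -0.866, 0.302], [0.603, -0.0, -0.798]]
force: [0.6, 1.0, -1.8]
opening: 0.401
grasp_force: 30.0
```

```bash
python3 - <<'E'
from h import *
R=Rt(-7,37); pan=np.array([.5469,-.0275,.056]);s=bot.read_state();print(s["joint_positions"])
show(pan+[-.03,0,.025]-R@bt,R)
E
```

```text
[ 17.42902601  36.37405149 117.5761345  143.51268487  12.77483309
 -64.28018993]
off [-0.146   0.3148 -0.1043] dr [-22.3   -0.04  29.53]
```

Call:
servo_tool(targets=[{"offset": [-0.006, 0.012, -0.004], "dr": [-0.8, 0, 1]}, {"offset": [-0.012, 0.026, -0.009], "dr": [-1.8, 0, 2.4]}, {"offset": [-0.022, 0.048, -0.016], "dr": [-3.4, 0, 4.5]}, {"offset": [-0.033, 0.071, -0.023], "dr": [-5, 0, 6.6]}, {"offset": [-0.044, 0.094, -0.031], "dr": [-6.7, 0, 8.9]}, {"offset": [-0.055, 0.119, -0.039], "dr": [-8.4, 0, 11.1]}, {"offset": [-0.066, 0.142, -0.047], "dr": [-10, 0, 13.3]}, {"offset": [-0.077, 0.166, -0.055], "dr": [-11.7, 0, 15.5]}, {"offset": [-0.088, 0.19, -0.063], "dr": [-13.4, 0, 17.8]}, {"offset": [-0.099, 0.213, -0.071], "dr": [-15.1, 0, 20]}, {"offset": [-0.11, 0.237, -0.078], "dr": [-16.8, 0, 22.2]}, {"offset": [-0.12, 0.259, -0.086], "dr": [-18.4, 0, 24.3]}, {"offset": [-0.13, 0.28, -0.093], "dr": [-19.9, 0, 26.3]}, {"offset": [-0.138, 0.298, -0.099], "dr": [-21.1, 0, 27.9]}, {"offset": [-0.143, 0.309, -0.102], "dr": [-21.9, 0, 29]}, {"offset": [-0.146, 0.315, -0.104], "dr": [-22.3, 0, 29.5]}, {"offset": [-0.146, 0.315, -0.104], "dr": [-22.3, 0, 29.5]}, {"offset": [-0.146, 0.315, -0.104], "dr": [-22.3, 0, 29.5]}, {"offset": [-0.146, 0.315, -0.104], "dr": [-22.3, 0, 29.5]}])

```text
time_s: 11.1
position: [0.5416, -0.0297, 0.073]
tcp_rot: [[0.794, -0.12, 0.596], [-0.096, -0.993, -0.072], [0.601, 0.0, -0.8]]
force: [-0.4, -0.7, -1.1]
opening: 0.402
grasp_force: 30.0
```

```bash
python3 - <<'E'
from h import *
R=Rt(-7,37); pan=np.array([.5469,-.0275,.056]);s=bot.read_state();print(s["joint_positions"])
show(pan+[-.03,0,.025]-R@bt,R);show(pan+[0,0,.01]-R@bt,R)
t=viewer.capture("top");s=viewer.capture("scene")
c=lambda i,x,y,w,h:cv2.resize(i["color"][y:y+h,x:x+w,::-1],(400,300),interpolation=cv2.INTER_CUBIC)
cv2.imwrite("pics/pan1.png",np.hstack([c(t,283,194,100,75),c(s,220,140,100,75)]))
E
```

```text
[-19.82874865  36.47585907 130.8390607  161.2401061   24.69000411
 -83.25891613]
off [ 0.0012  0.0009 -0.0009] dr [-0.06  0.09  0.09]
off [ 0.016  -0.0027  0.0289] dr [-0.06  0.09  0.09]
```

View pics/pan1.png

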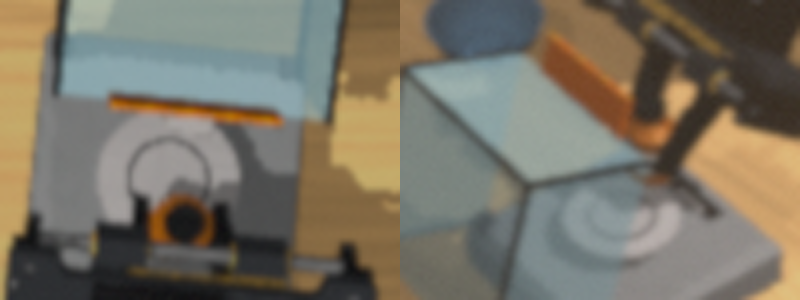

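Top crop: the stopper is at (184,224), which is px (329,250), held just in front of the pan ring (324.9,238.7). It hangs slightly to the right and upright, and the tab is clear. I'll measure the offset now.

```bash
python3 - <<'E'
from h import *
t=viewer.capture("top");s0=bot.read_state()
im=t["color"].astype(int)
for th in(50,60,70): print(th,blob(im.max(2)<th,(329,250)))
h=cv2.cvtColor(t["color"],cv2.COLOR_RGB2HSV);am=(h[...,0]<18)&(h[...,1]>150)&(h[...,2]>70)
print("amber",blob(am,(328,250)))
g=cv2.cvtColor(t["color"],cv2.COLOR_RGB2GRAY)[226:264,308:344]
print(g[8:34,6:30])
p=plane(t,(329,250),.136);print(p,plane(t,(324.9,238.8),.056), s0["position"]+np.array(s0["tcp_rot"])@bt)
E
```

```text
50 (array([328.63793103, 249.32758621]), array([325, 245,   9,  10,  58], dtype=int32))
60 (array([328.75      , 249.44117647]), array([325, 245,   9,  10,  68], dtype=int32))
70 (array([328.93243243, 249.32432432]), array([325, 245,   9,  10,  74], dtype=int32))
amber (array([326.60759494, 248.87341772]), array([320, 243,  16,  12,  79], dtype=int32))
[[151 129 117 138 152 156 155 155 153 152 153 155 155 155 154 154 154 152
  145 131 128 146 155 156]
 [145 120 126 148 155 156 155 154 153 153 154 155 155 154 154 155 154 153
  151 139 122 137 151 154]
 [141 118 137 152 156 155 155 154 153 153 153 154 155 154 154 153 154 154
  153 140 117 127 150 156]
 [142 121 144 155 155 155 155 154 153 152 153 154 152 149 148 150 153 155
  153 142 119 123 150 157]
 [142 122 146 155 155 154 154 154 153 153 153 152 143 130 127 133 144 149
  149 142 121 118 147 154]
 [141 122 146 155 155 154 154 154 152 153 151 142 123 108 104 111 123 128
  132 134 117 116 142 143]
 [140 119 140 151 154 154 153 153 153 151 144 125 107 100  98  99 103 105
  110 114 102 110 133 124]
 [140 113 121 134 144 148 150 152 153 
[... 1295 characters left out ...]
0  45  58  72  83  84  81  71  58  49  44  46  49  61
   71  75  71  50  31  25]
 [ 45  46  46  45  45  51  62  73  84  89  87  85  82  75  71  70  69  74
   77  77  69  54  45  43]
 [ 47  48  47  47  48  54  66  80  96 100 101 101 100  95  92  90  89  88
   88  87  84  79  77  73]
 [ 48  47  47  47  48  55  68  80  93  95  95  97  97  95  96  95  96  97
  100 100 101 100  98  95]
 [ 47  49  48  48  52  65  83  83  83  83  81  82  85  87  86  86  87  91
   93  97  97  95  94  94]
 [ 46  47  49  48  51  70  88  84  80  77  78  77  79  81  80  79  80  82
   84  84  83  74  68  69]]
[ 0.51528723 -0.02749814  0.136     ] [ 0.54735806 -0.02686194  0.056     ] [ 0.51683355 -0.02659509  0.07983075]
```

Call:
servo_tool(targets=[{"offset": [0.004, -0.001, 0.003], "dr": [0, 0, 0]}, {"offset": [0.01, -0.002, 0.008], "dr": [0, 0, 0]}, {"offset": [0.017, -0.003, 0.014], "dr": [0, 0, 0]}, {"offset": [0.0225, -0.0035, 0.02], "dr": [0, 0, 0]}, {"offset": [0.019, -0.0037, 0.025], "dr": [0, 0, 0]}, {"offset": [0.0158, -0.0037, 0.0294], "dr": [0, 0, 0]}, {"offset": [0.0158, -0.0037, 0.0294], "dr": [0, 0, 0]}, {"offset": [0.0158, -0.0037, 0.0294], "dr": [0, 0, 0]}, {"offset": [0.0158, -0.0037, 0.0294], "dr": [0, 0, 0]}, {"offset": [0.0158, -0.0037, 0.0294], "dr": [0, 0, 0]}])

```text
time_s: 12.08
position: [0.5721, -0.0305, 0.0591]
tcp_rot: [[0.794, -0.122, 0.596], [-0.097, -0.993, -0.073], [0.601, -0.0, -0.8]]
force: [0.2, 0.6, -0.8]
opening: 0.405
grasp_force: 30.0
```

```bash
python3 - <<'E'
from h import *
t=viewer.capture("top");s=bot.read_state();im=t["color"].astype(int)
b,st=blob(im.max(2)<60,(325,236));P=s["position"]+np.array(s["tcp_rot"])@bt
print(b,st,plane(t,b,P[2]+.055),P,np.degrees(cv2.Rodrigues(Rt(-7,37).T@np.array(s["tcp_rot"]))[0].ravel()),s["force"])
c=viewer.capture("scene")["color"]
pic=lambda i,x,y:cv2.resize(i[y:y+75,x:x+100,::-1],(400,300),interpolation=cv2.INTER_CUBIC)
cv2.imwrite("pics/hov.png",np.hstack([pic(t["color"],283,194),pic(c,220,140)]))
E
```

```text
[328.140625 236.140625] [324 232   9   9  64] [ 0.54718611 -0.02830312  0.12078801] [ 0.54723565 -0.02746709  0.06578801] [ 0.00390558 -0.05931418 -0.00722007] [ 0.18688345 -0.17598466 -0.52807348]
```

Call:
servo_tool(targets=[{"offset": [-0.0015, -0.0005, 0.002], "dr": [0, 0, 0]}, {"offset": [-0.003, -0.001, 0.004], "dr": [0, 0, 0]}, {"offset": [-0.0045, -0.0015, 0.006], "dr": [0, 0, 0]}, {"offset": [-0.0045, -0.0015, 0.006], "dr": [0, 0, 0]}, {"offset": [-0.0045, -0.0015, 0.006], "dr": [0, 0, 0]}])

```text
time_s: 12.6
position: [0.5726, -0.0289, 0.0514]
tcp_rot: [[0.793, -0.121, 0.596], [-0.097, -0.993, -0.073], [0.601, -0.0, -0.799]]
force: [-0.1, -0.4, -1.6]
opening: 0.403
grasp_force: 30.0
```

Call:
servo_tool(targets=[{"offset": [-0.0006, 0, 0.0008], "dr": [0, 0, 0]}, {"offset": [-0.0012, 0, 0.0016], "dr": [0, 0, 0]}, {"offset": [-0.0012, 0, 0.0016], "dr": [0, 0, 0]}, {"offset": [-0.0012, 0, 0.0016], "dr": [0, 0, 0]}])

```text
time_s: 12.93
position: [0.5727, -0.029, 0.0497]
tcp_rot: [[0.793, -0.122, 0.597], [-0.097, -0.993, -0.073], [0.601, 0.0, -0.799]]
force: [-0.1, -0.8, -0.6]
opening: 0.406
grasp_force: 30.0
```

Call:
servo_tool(targets=[{"offset": [-0.0006, 0, 0.0008], "dr": [0, 0, 0]}, {"offset": [-0.0012, 0, 0.0016], "dr": [0, 0, 0]}, {"offset": [-0.0012, 0, 0.0016], "dr": [0, 0, 0]}, {"offset": [-0.0012, 0, 0.0016], "dr": [0, 0, 0]}])

```text
time_s: 13.27
position: [0.5728, -0.0291, 0.0478]
tcp_rot: [[0.793, -0.122, 0.597], [-0.097, -0.993, -0.073], [0.601, 0.0, -0.799]]
force: [-0.1, 0.5, -0.4]
opening: 0.407
grasp_force: 30.0
```

Call:
servo_tool(targets=[{"offset": [-0.0006, 0, 0.0008], "dr": [0, 0, 0]}, {"offset": [-0.0012, 0, 0.0016], "dr": [0, 0, 0]}, {"offset": [-0.0012, 0, 0.0016], "dr": [0, 0, 0]}, {"offset": [-0.0012, 0, 0.0016], "dr": [0, 0, 0]}])

```text
time_s: 13.6
position: [0.5728, -0.0291, 0.0458]
tcp_rot: [[0.793, -0.122, 0.597], [-0.097, -0.993, -0.073], [0.601, 0.0, -0.799]]
force: [0.2, -0.5, -0.3]
opening: 0.402
grasp_force: 30.0
```

Call:
servo_tool(targets=[{"offset": [-0.0006, 0, 0.0008], "dr": [0, 0, 0]}, {"offset": [-0.0012, 0, 0.0016], "dr": [0, 0, 0]}, {"offset": [-0.0012, 0, 0.0016], "dr": [0, 0, 0]}, {"offset": [-0.0012, 0, 0.0016], "dr": [0, 0, 0]}])

```text
time_s: 13.93
position: [0.5729, -0.0291, 0.0438]
tcp_rot: [[0.793, -0.122, 0.597], [-0.097, -0.993, -0.073], [0.601, 0.0, -0.799]]
force: [1.0, -0.5, 0.7]
opening: 0.405
grasp_force: 30.0
```

Call:
servo_tool(targets=[{"offset": [0, 0, 0], "dr": [0, 0, 0]}])

```text
time_s: 14.02
position: [0.5728, -0.0291, 0.0438]
tcp_rot: [[0.793, -0.122, 0.597], [-0.097, -0.993, -0.073], [0.601, 0.0, -0.799]]
force: [-0.5, -0.2, 0.7]
opening: 0.408
grasp_force: 30.0
```

Call:
servo_tool(targets=[{"offset": [0, 0, 0], "dr": [0, 0, 0]}])

```text
time_s: 14.1
position: [0.5729, -0.0291, 0.0439]
tcp_rot: [[0.793, -0.122, 0.597], [-0.097, -0.993, -0.073], [0.602, 0.0, -0.799]]
force: [-0.6, -0.7, 1.0]
opening: 0.408
grasp_force: 30.0
```

Call:
servo_tool(targets=[{"offset": [0, 0, 0], "dr": [0, 0, 0]}])

```text
time_s: 14.18
position: [0.5728, -0.0291, 0.0439]
tcp_rot: [[0.793, -0.122, 0.597], [-0.097, -0.993, -0.073], [0.601, 0.0, -0.799]]
force: [0.5, -0.0, 0.4]
opening: 0.407
grasp_force: 30.0
```

Call:
servo_tool(targets=[{"offset": [0, 0, 0], "dr": [0, 0, 0]}])

```text
time_s: 14.27
position: [0.5728, -0.0291, 0.0439]
tcp_rot: [[0.793, -0.122, 0.597], [-0.097, -0.993, -0.073], [0.601, 0.0, -0.799]]
force: [0.8, 0.7, 0.1]
opening: 0.403
grasp_force: 30.0
```

```bash
python3 - <<'E'
from h import *
t=viewer.capture("top");s=bot.read_state();im=t["color"].astype(int)
b,st=blob(im.max(2)<60,(325,237));P=s["position"]+np.array(s["tcp_rot"])@bt
print(b,st,plane(t,b,.105),P)
E
```

```text
[326.89230769 236.87692308] [323 233   9   9  65] [ 0.54711483 -0.02698902  0.105     ] [ 0.54785312 -0.02602476  0.05037444]
```

Call:
servo_tool(targets=[{"offset": [0, 0, 0], "dr": [0, 0, 0]}, {"offset": [0, 0, 0], "dr": [0, 0, 0]}, {"offset": [0, 0, 0], "dr": [0, 0, 0]}, {"offset": [0, 0, 0], "dr": [0, 0, 0]}, {"offset": [0, 0, 0], "dr": [0, 0, 0]}, {"offset": [0, 0, 0], "dr": [0, 0, 0]}, {"offset": [0, 0, 0], "dr": [0, 0, 0]}, {"offset": [0, 0, 0], "dr": [0, 0, 0]}], gripper=-0.3)

```text
time_s: 14.98
position: [0.5727, -0.029, 0.0438]
tcp_rot: [[0.793, -0.121, 0.597], [-0.097, -0.993, -0.073], [0.601, 0.0, -0.799]]
force: [0.2, 1.1, 0.2]
opening: 0.645
grasp_force: 0.0
```

```bash
python3 - <<'E'
from h import *
t=viewer.capture("top");s=bot.read_state();im=t["color"].astype(int)
b,st=blob(im.max(2)<60,(325,237))
print(b,st,plane(t,b,.105),s["opening"])
E
```

```text
[326.86153846 236.73846154] [323 232   9  10  65] [ 0.54742984 -0.02693162  0.105     ] 0.643035751107745
```

Call:
servo_tool(targets=[{"offset": [0, 0, -0.003], "dr": [0, 0, 0]}, {"offset": [0, 0, -0.008], "dr": [0, 0, 0]}, {"offset": [0, 0, -0.016], "dr": [0, 0, 0]}, {"offset": [0, 0, -0.026], "dr": [0, 0, 0]}, {"offset": [0, 0, -0.038], "dr": [0, 0, 0]}, {"offset": [0, 0, -0.052], "dr": [0, 0, 0]}, {"offset": [0, 0, -0.066], "dr": [0, 0, 0]}, {"offset": [0, 0, -0.08], "dr": [0, 0, 0]}, {"offset": [0, 0, -0.094], "dr": [0, 0, 0]}, {"offset": [0, 0, -0.107], "dr": [0, 0, 0]}, {"offset": [0, 0, -0.118], "dr": [0, 0, 0]}, {"offset": [0, 0, -0.125], "dr": [0, 0, 0]}, {"offset": [0, 0, -0.125], "dr": [0, 0, 0]}, {"offset": [0, 0, -0.125], "dr": [0, 0, 0]}, {"offset": [0, 0, -0.125], "dr": [0, 0, 0]}])

```text
time_s: 16.28
position: [0.4982, -0.02, 0.1439]
tcp_rot: [[0.793, -0.122, 0.597], [-0.097, -0.993, -0.073], [0.602, 0.0, -0.799]]
force: [-0.0, -0.8, 0.7]
opening: 0.65
grasp_force: 0.0
```

```bash
cat >> h.py <<'E'
xs=np.array([np.cos(np.radians(-7)),np.sin(np.radians(-7)),0]); pan0=np.array([.5472,-.0268,0])
def tip(x,z,tilt=15): # scale x, z of the real finger tips
    return pan0+xs*x+[0,0,z]+.025*Rt(-7,tilt)[:,2]
E
python3 - <<'E'
from h import *
t=viewer.capture("top");s=bot.read_state();im=t["color"].astype(int)
b,st=blob(im.max(2)<60,(327,237)); print(b,st,plane(t,b,.105),s["position"],s["joint_positions"])
R=Rt(-7,15)
show(tip(-.06,.25),R); show(tip(.045,.25),R)
E
```

```text
[326.96774194 236.27419355] [323 232   9   9  62] [ 0.54847473 -0.02721138  0.105     ] [ 0.49825894 -0.0199841   0.14364546] [-20.92589121  23.01758407 134.00684691 147.31425858  15.54591076
 -69.49335558]
off [ 0.0461  0.0008 -0.0682] dr [ 0.000e+00 -2.197e+01  1.000e-02]
off [ 0.13    0.0008 -0.005 ] dr [ 0.000e+00 -2.197e+01  1.000e-02]
```

Call:
servo_tool(targets=[{"offset": [0.012, 0, -0.018], "dr": [0, -2, 0]}, {"offset": [0.024, 0, -0.036], "dr": [0, -5, 0]}, {"offset": [0.036, 0, -0.052], "dr": [0, -9, 0]}, {"offset": [0.046, 0, -0.068], "dr": [0, -13, 0]}, {"offset": [0.046, 0, -0.068], "dr": [0, -17, 0]}, {"offset": [0.046, 0, -0.068], "dr": [0, -20, 0]}, {"offset": [0.046, 0, -0.068], "dr": [0, -22, 0]}, {"offset": [0.046, 0, -0.068], "dr": [0, -22, 0]}, {"offset": [0.046, 0, -0.068], "dr": [0, -22, 0]}, {"offset": [0.046, 0, -0.068], "dr": [0, -22, 0]}, {"offset": [0.046, 0, -0.068], "dr": [0, -22, 0]}, {"offset": [0.046, 0, -0.068], "dr": [0, -22, 0]}, {"offset": [0.046, 0, -0.068], "dr": [0, -22, 0]}, {"offset": [0.046, 0, -0.068], "dr": [0, -22, 0]}, {"offset": [0.046, 0, -0.068], "dr": [0, -22, 0]}, {"offset": [0.046, 0, -0.068], "dr": [0, -22, 0]}, {"offset": [0.046, 0, -0.068], "dr": [0, -22, 0]}, {"offset": [0.046, 0, -0.068], "dr": [0, -22, 0]}, {"offset": [0.046, 0, -0.068], "dr": [0, -22, 0]}], gripper=1)

```text
time_s: 17.92
position: [0.4929, -0.0192, 0.2248]
tcp_rot: [[0.959, -0.122, 0.254], [-0.118, -0.993, -0.031], [0.256, -0.001, -0.967]]
force: [-0.1, 0.4, 0.2]
opening: 0.005
grasp_force: 0.0
```

```bash
python3 - <<'E'
from h import *
s=bot.read_state(); print(s["joint_positions"])
R=Rt(-7,15)
show(tip(-.06,.25),R); show(tip(.045,.25),R)
E
```

```text
[-17.04586639  11.69978375 109.95218337   3.75723064  43.79473319
  77.58157853]
off [ 0.0015  0.0009 -0.0007] dr [-0.04  0.16 -0.01]
off [0.103  0.0009 0.0262] dr [-0.04  0.16 -0.01]
```

Call:
servo_tool(targets=[{"offset": [0.015, 0, 0.004], "dr": [0, 0, 0]}, {"offset": [0.035, 0, 0.009], "dr": [0, 0, 0]}, {"offset": [0.055, 0, 0.014], "dr": [0, 0, 0]}, {"offset": [0.075, 0, 0.019], "dr": [0, 0, 0]}, {"offset": [0.093, 0.001, 0.024], "dr": [0, 0, 0]}, {"offset": [0.103, 0.001, 0.026], "dr": [0, 0, 0]}, {"offset": [0.103, 0.001, 0.026], "dr": [0, 0, 0]}, {"offset": [0.103, 0.001, 0.026], "dr": [0, 0, 0]}, {"offset": [0.103, 0.001, 0.026], "dr": [0, 0, 0]}])

```text
time_s: 18.67
position: [0.5976, -0.0329, 0.2265]
tcp_rot: [[0.96, -0.122, 0.254], [-0.118, -0.993, -0.031], [0.256, -0.0, -0.967]]
force: [0.2, -0.2, -0.1]
opening: 0.007
grasp_force: 0.0
```

```bash
python3 - <<'E'
from h import *
s=bot.read_state(); print(s["position"]); show(tip(.045,.188),Rt(-7,15))
t=viewer.capture("top");c=viewer.capture("scene")
pic=lambda i,x,y:cv2.resize(i["color"][y:y+105,x:x+70,::-1],(400,600),interpolation=cv2.INTER_CUBIC)
cv2.imwrite("pics/hook.png",np.hstack([pic(t,293,180),pic(c,225,105)]))
for n,k,o in(("top",t,(293,180)),("scene",c,(225,105))):
  for nm,X in(("tipS",pan0+xs*.045+[0,0,.25]),("tcp",s["position"]),("tabend",pan0+xs*.0165+[0,0,.1995]),("edge",pan0+xs*.026+[0,0,.171])):
    x=k["camera_matrix"]@(k["R"]@np.array(X)+k["t"]);x=(x[:2]/x[2]-o)*5.714+[400*(n=="scene"),0];print(n,nm,x.round(0))
E
```

```text
[ 0.5975897  -0.03293856  0.22648128]
off [-0.0153  0.0001  0.0607] dr [-0.02  0.18  0.01]
top tipS [243. 155.]
top tcp [237. 150.]
top tabend [221. 254.]
top edge [215. 239.]
scene tipS [593. 216.]
scene tcp [585. 264.]
scene tabend [649. 282.]
scene edge [635. 339.]
```

View pics/hook.png

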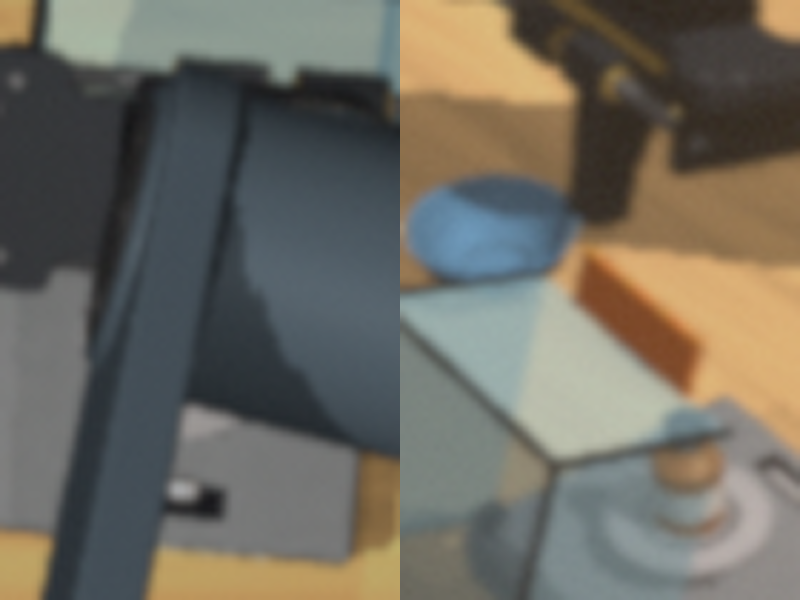

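The scene crop shows the closed fingertips at (600,215), as predicted with the 25 mm tip offset. They are behind and above the orange tab (centre about (645,300)), and the bottle stands upright on the pan under the cover. Next I'll lower behind the tab.

Call:
servo_tool(targets=[{"offset": [-0.002, 0, 0.008], "dr": [0, 0, 0]}, {"offset": [-0.005, 0, 0.018], "dr": [0, 0, 0]}, {"offset": [-0.008, 0, 0.03], "dr": [0, 0, 0]}, {"offset": [-0.011, 0, 0.042], "dr": [0, 0, 0]}, {"offset": [-0.013, 0, 0.052], "dr": [0, 0, 0]}, {"offset": [-0.015, 0, 0.06], "dr": [0, 0, 0]}, {"offset": [-0.015, 0, 0.06], "dr": [0, 0, 0]}, {"offset": [-0.015, 0, 0.06], "dr": [0, 0, 0]}, {"offset": [-0.015, 0, 0.06], "dr": [0, 0, 0]}])

```text
time_s: 19.52
position: [0.6008, -0.0335, 0.1657]
tcp_rot: [[0.959, -0.121, 0.257], [-0.117, -0.993, -0.032], [0.259, 0.0, -0.966]]
force: [1.3, 0.2, -0.1]
opening: 0.011
grasp_force: 0.0
```

```bash
python3 - <<'E'
from h import *
R=np.array(bot.read_state()["tcp_rot"])
show(tip(.02,.186),Rt(-7,15)); show(tip(-.02,.170),Rt(-7,15)); show(tip(-.045,.155),Rt(-7,15))
E
```

```text
off [-0.0276 -0.0001 -0.0034] dr [ 0.01 -0.02  0.03]
off [-0.0704 -0.0002  0.0017] dr [ 0.01 -0.02  0.03]
off [-0.0984 -0.0002  0.0097] dr [ 0.01 -0.02  0.03]
```

Call:
servo_tool(targets=[{"offset": [-0.008, 0, -0.001], "dr": [0, 0, 0]}, {"offset": [-0.016, 0, -0.002], "dr": [0, 0, 0]}, {"offset": [-0.022, 0, -0.003], "dr": [0, 0, 0]}, {"offset": [-0.028, 0, -0.003], "dr": [0, 0, 0]}, {"offset": [-0.034, 0, -0.003], "dr": [0, 0, 0]}, {"offset": [-0.04, 0, -0.003], "dr": [0, 0, 0]}, {"offset": [-0.046, 0, -0.002], "dr": [0, 0, 0]}, {"offset": [-0.052, 0, -0.002], "dr": [0, 0, 0]}, {"offset": [-0.058, 0, -0.001], "dr": [0, 0, 0]}, {"offset": [-0.064, 0, -0.001], "dr": [0, 0, 0]}, {"offset": [-0.071, 0, 0.002], "dr": [0, 0, 0]}, {"offset": [-0.078, 0, 0.004], "dr": [0, 0, 0]}, {"offset": [-0.084, 0, 0.006], "dr": [0, 0, 0]}, {"offset": [-0.086, 0, -0.01], "dr": [0, 0, 0]}, {"offset": [-0.084, 0, -0.04], "dr": [0, 0, 0]}, {"offset": [-0.08, 0, -0.075], "dr": [0, 0, 0]}, {"offset": [-0.078, 0, -0.1], "dr": [0, 0, 0]}, {"offset": [-0.078, 0, -0.1], "dr": [0, 0, 0]}, {"offset": [-0.078, 0, -0.1], "dr": [0, 0, 0]}, {"offset": [-0.078, 0, -0.1], "dr": [0, 0, 0]}])

```text
time_s: 21.18
position: [0.4989, -0.0209, 0.2408]
tcp_rot: [[0.959, -0.122, 0.255], [-0.117, -0.993, -0.031], [0.256, -0.0, -0.967]]
force: [0.5, -1.1, -1.1]
opening: 0.007
grasp_force: 0.0
```

```bash
python3 - <<'E'
from h import *
s=bot.read_state(); print(s["position"])
c=viewer.capture("scene"); h=cv2.cvtColor(c["color"],cv2.COLOR_RGB2HSV)
m=((h[...,0]<16)&(h[...,1]>165)&(h[...,2]>90)); m[:, :220]=0;m[230:]=0;m[:,340:]=0;m[:120]=0
n,l,st,ce=cv2.connectedComponentsWithStats(m.astype(np.uint8)); print([(a[:5],b.round(1)) for a,b in zip(st[1:].tolist(),ce[1:]) if a[4]>15])
for th in(.09,.0,.5,.8,.95,1.25):
    X=pan0+xs*(.07-.155*np.cos(th))+[0,0,.038+.155*np.sin(th)]
    x=c["camera_matrix"]@(c["R"]@X+c["t"]);print(th,(x[:2]/x[2]).round(1))
E
```

```text
[ 0.49894781 -0.02088058  0.24080447]
[([300, 170, 8, 10, 36], array([303.5, 174.8]))]
0.09 [298.4 181.1]
0.0 [298.6 184.6]
0.5 [293.5 167.6]
0.8 [285.4 161.3]
0.95 [280.1 159.6]
1.25 [267.4 159.5]
```

Call:
servo_tool(targets=[{"offset": [0.004, 0, 0.01], "dr": [0, 0, 0]}, {"offset": [0.003, 0, 0.022], "dr": [0, 0, 0]}, {"offset": [0, 0, 0.035], "dr": [0, 0, 0]}, {"offset": [-0.005, 0, 0.05], "dr": [0, 0, 0]}, {"offset": [-0.01, 0, 0.065], "dr": [0, 0, 0]}, {"offset": [-0.018, 0, 0.08], "dr": [0, 0, 0]}, {"offset": [-0.024, 0, 0.09], "dr": [0, 0, 0]}, {"offset": [-0.024, 0, 0.09], "dr": [0, 0, 0]}, {"offset": [-0.024, 0, 0.09], "dr": [0, 0, 0]}, {"offset": [-0.024, 0, 0.09], "dr": [0, 0, 0]}, {"offset": [-0.024, 0, 0.09], "dr": [0, 0, 0]}, {"offset": [-0.024, 0, 0.09], "dr": [0, 0, 0]}])

```text
time_s: 22.23
position: [0.5009, -0.0214, 0.1493]
tcp_rot: [[0.958, -0.121, 0.258], [-0.117, -0.993, -0.032], [0.26, 0.0, -0.966]]
force: [0.4, -0.2, 0.1]
opening: 0.005
grasp_force: 0.0
```

```bash
cat > tab.py <<'E'
from h import *
s=bot.read_state(); R=np.array(s["tcp_rot"]);tp=s["position"]-.025*R[:,2];print("tip",tp,"xs",(tp-pan0)@xs,s["force"])
c=viewer.capture("scene"); h=cv2.cvtColor(c["color"],cv2.COLOR_RGB2HSV)
m=((h[...,0]<16)&(h[...,1]>165)&(h[...,2]>90)); m[:, :220]=0;m[230:]=0;m[:,340:]=0;m[:120]=0
n,l,st,ce=cv2.connectedComponentsWithStats(m.astype(np.uint8)); print([(a[:5],b.round(1)) for a,b in zip(st[1:].tolist(),ce[1:]) if a[4]>5])
for th in(.2,.09,.0):
  for y in(-.045,.045):
    X=pan0+xs*(.07-.155*np.cos(th))+[-xs[1]*y,xs[0]*y,.038+.155*np.sin(th)]
    x=c["camera_matrix"]@(c["R"]@X+c["t"]);print(th,y,(x[:2]/x[2]).round(1))
E
python3 tab.py
```

```text
tip [ 0.4944042  -0.02055765  0.17344122] xs -0.05316302208263663 [ 0.42836485 -0.20431634  0.14203335]
[]
0.2 -0.045 [288.3 169.2]
0.2 0.045 [307.8 185.2]
0.09 -0.045 [289.  173.3]
0.09 0.045 [308.3 189.3]
0.0 -0.045 [289.2 176.7]
0.0 0.045 [308.4 192.7]
```

Call:
servo_tool(targets=[{"offset": [-0.001, 0, 0.005], "dr": [0, 0, 0]}, {"offset": [-0.003, 0, 0.01], "dr": [0, 0, 0]}, {"offset": [-0.004, 0, 0.015], "dr": [0, 0, 0]}, {"offset": [-0.005, 0, 0.02], "dr": [0, 0, 0]}, {"offset": [-0.005, 0, 0.02], "dr": [0, 0, 0]}, {"offset": [-0.005, 0, 0.02], "dr": [0, 0, 0]}])

```text
time_s: 22.78
position: [0.4999, -0.0211, 0.1274]
tcp_rot: [[0.959, -0.122, 0.255], [-0.118, -0.993, -0.031], [0.257, -0.0, -0.966]]
force: [-0.4, 0.0, 0.4]
opening: 0.003
grasp_force: 0.0
```

Call:
servo_tool(targets=[{"offset": [-0.0005, 0, 0.002], "dr": [0, 0, 0]}, {"offset": [-0.001, 0, 0.004], "dr": [0, 0, 0]}, {"offset": [-0.001, 0, 0.004], "dr": [0, 0, 0]}])

```text
time_s: 23.03
position: [0.5002, -0.0211, 0.1236]
tcp_rot: [[0.959, -0.122, 0.256], [-0.117, -0.993, -0.031], [0.258, 0.0, -0.966]]
force: [-0.0, 0.2, -0.3]
opening: 0.01
grasp_force: 0.0
```

Call:
servo_tool(targets=[{"offset": [-0.0005, 0, 0.002], "dr": [0, 0, 0]}, {"offset": [-0.001, 0, 0.004], "dr": [0, 0, 0]}, {"offset": [-0.001, 0, 0.004], "dr": [0, 0, 0]}])

```text
time_s: 23.28
position: [0.5, -0.0211, 0.1213]
tcp_rot: [[0.959, -0.121, 0.257], [-0.116, -0.993, -0.032], [0.259, 0.001, -0.966]]
force: [-7.7, -1.6, 17.6]
opening: 0.007
grasp_force: 9.6
```

Call:
servo_tool(targets=[{"offset": [0, 0, 0], "dr": [0, 0, 0]}, {"offset": [0, 0, 0], "dr": [0, 0, 0]}])

```text
time_s: 23.45
position: [0.4999, -0.0211, 0.1213]
tcp_rot: [[0.959, -0.121, 0.257], [-0.117, -0.993, -0.032], [0.259, 0.001, -0.966]]
force: [-7.4, -0.3, 17.8]
opening: 0.003
grasp_force: 9.5
```

```bash
python3 - <<'E'
from h import *
s=bot.read_state();R=np.array(s["tcp_rot"]);tp=s["position"]-.025*R[:,2];print(tp,(tp-pan0)@xs,s["force"],s["moment"])
for n,x0,y0,w,h_ in(("scene",205,130,120,110),("top",280,180,90,110)):
    c=viewer.capture(n)
    E={}
    for th in(1.25,.5,.2,.09,0):
      o=[]
      for y in(.073,-.073):
        for rx,rz in((.14,0),(.14,.098),(0.,.098)):
          X=pan0+xs*(.07-(rx*np.cos(th)-(-rz)*np.sin(th)*-1*-1 if False else rx*np.cos(th)-rz*np.sin(th)))+[-xs[1]*y,xs[0]*y,.038+rx*np.sin(th)+rz*np.cos(th)]
          x=c["camera_matrix"]@(c["R"]@X+c["t"]);o.append((x[:2]/x[2]).round(0).astype(int).tolist())
      print(n,th,o)
    # dark edge lines
    g=c["color"].max(2)[y0:y0+h_,x0:x0+w]
    l=cv2.HoughLinesP((g<80).astype(np.uint8)*255,1,np.pi/180,18,minLineLength=18,maxLineGap=3)
    print((l[:,0]+[x0,y0,x0,y0]).tolist() if l is not None else None)
E
```

```text
[ 0.49349448 -0.02027577  0.14546177] -0.054100307403680235 [-7.40920987 -0.25888    17.76197904] [-0.00921389  0.76988161  0.01173151]
scene 1.25 [[283, 179], [252, 185], [241, 230], [250, 151], [220, 155], [212, 200]]
scene 0.5 [[306, 185], [293, 168], [255, 207], [274, 159], [260, 141], [224, 178]]
scene 0.2 [[310, 193], [305, 170], [263, 200], [279, 167], [272, 144], [232, 171]]
scene 0.09 [[311, 197], [309, 172], [267, 198], [279, 171], [276, 146], [235, 169]]
scene 0 [[311, 200], [312, 174], [270, 196], [280, 174], [279, 148], [238, 167]]
[[287, 159, 316, 130], [304, 138, 324, 143], [300, 134, 324, 138], [289, 134, 324, 146], [289, 130, 314, 152], [306, 150, 324, 149], [296, 130, 324, 136], [300, 139, 324, 148], [289, 131, 290, 160], [290, 132, 294, 159], [299, 137, 324, 140], [279, 130, 299, 146], [294, 149, 315, 130], [297, 132, 324, 137], [305, 137, 324, 139]]
top 1.25 [[297, 219], [301, 173], [301, 167], [365, 225], [371, 180], [362, 173]]
top 0.5 [[292, 257], [296, 232], [300, 181], [357, 263], [365, 239], [364, 188]]
top 0.2 [[291, 264], [293, 253], [299, 193], [354, 270]
[... 543 characters left out ...]
4, 257, 355, 270], [284, 256, 362, 286], [282, 277, 333, 289], [285, 249, 354, 280], [361, 246, 364, 204], [283, 268, 363, 289], [304, 286, 332, 289], [283, 274, 304, 278], [284, 270, 311, 277], [312, 257, 353, 275], [283, 272, 355, 289], [289, 286, 298, 199], [284, 259, 346, 281], [333, 267, 352, 275], [325, 261, 353, 273], [303, 287, 325, 289], [293, 265, 321, 267], [329, 256, 348, 259], [321, 258, 358, 268], [365, 259, 369, 287], [303, 281, 333, 288], [327, 277, 364, 288], [315, 267, 342, 278], [319, 259, 338, 267], [288, 285, 291, 256], [366, 259, 369, 281], [304, 284, 324, 287], [307, 281, 332, 286], [331, 283, 356, 289], [283, 285, 289, 253], [284, 258, 315, 263], [285, 256, 310, 261]]
```

Call:
servo_tool(targets=[{"offset": [0.005, 0, -0.02], "dr": [0, 0, 0]}, {"offset": [0.01, 0, -0.05], "dr": [0, 0, 0]}, {"offset": [0.01, 0, -0.08], "dr": [0, 0, 0]}, {"offset": [0.01, 0, -0.1], "dr": [0, 0, 0]}, {"offset": [0.01, 0, -0.1], "dr": [0, 0, 0]}, {"offset": [0.01, 0, -0.1], "dr": [0, 0, 0]}])

```text
time_s: 24.05
position: [0.4849, -0.0193, 0.2201]
tcp_rot: [[0.958, -0.121, 0.259], [-0.117, -0.993, -0.032], [0.261, 0.001, -0.965]]
force: [0.1, 0.2, 0.2]
opening: 0.005
grasp_force: 0.0
```

```bash
cat > hood.py <<'E'
from h import *
from scipy.signal import argrelmin
c=viewer.capture("scene"); g=cv2.cvtColor(c["color"],cv2.COLOR_RGB2GRAY).astype(float)
pr=lambda X:(lambda x:x[:2]/x[2])(c["camera_matrix"]@(c["R"]@X+c["t"]))
def pt(rx,rz,y,th): return pr(pan0+xs*(.07-(rx*np.cos(th)-rz*np.sin(th)))+[-xs[1]*y,xs[0]*y,.038+rx*np.sin(th)+rz*np.cos(th)])
def prof(f,th): # mean brightness of a projected edge at trial angle
    P=np.array([f(u,th) for u in np.linspace(.1,.9,40)],np.float32)
    return cv2.remap(g.astype(np.float32),P[:,:1],P[:,1:],cv2.INTER_LINEAR).mean()
E=dict(topL=lambda u,t:pt(.14*u,.098,.073,t),frontL=lambda u,t:pt(.14,.098*u,.073,t),frontTop=lambda u,t:pt(.14,.098,.073-.146*u*.5,t),botL=lambda u,t:pt(.14*u,0,.073,t))
for n,f in E.items(): print(n,[int(prof(f,t)) for t in np.arange(-.06,.2,.02)])
h=cv2.cvtColor(c["color"],cv2.COLOR_RGB2HSV); m=(h[...,0]<18)&(h[...,1]>140)&(h[...,2]>60);m[:,:285]=0;m[:,318:]=0;m[:165]=0;m[205:]=0
n,l,st,ce=cv2.connectedComponentsWithStats(m.astype(np.uint8)); print([(a,b.round(1)) for a,b in zip(st[1:].tolist(),ce[1:])])
print(bot.read_state()["force"])
E
python3 hood.py
```

```text
topL [106, 104, 102, 99, 97, 97, 100, 107, 115, 122, 128, 132, 135]
frontL [149, 147, 144, 141, 137, 131, 124, 117, 110, 105, 102, 102, 104]
frontTop [138, 140, 142, 143, 145, 146, 146, 145, 144, 141, 139, 135, 131]
botL [136, 135, 134, 132, 130, 129, 127, 125, 124, 122, 122, 121, 121]
[([311, 186, 1, 2, 2], array([311. , 186.5]))]
[ 0.25153994  0.05892198 -0.95485025]
```

```bash
sed -i 's/^pr=.*/pr0=lambda X:(lambda x:x[:2]\/x[2])(c["camera_matrix"]@(c["R"]@X+c["t"]))\nD=np.array([275.1,193.9])-pr0(pan0+[0,0,.056]); print("D",D)\npr=lambda X:pr0(X)+D/' hood.py; python3 hood.py; cp hood.py hood_open.py; sed -i 's/^c=viewer.*/c=viewer.capture("scene"); c["color"]=cv2.imread("pics\/scene0.png")[:,:,::-1].copy(); g=cv2.cvtColor(c["color"],cv2.COLOR_RGB2GRAY).astype(float)/; s/np.arange(-.06,.2,.02)/np.arange(1.15,1.41,.02)/' hood_open.py; echo initial; python3 hood_open.py
```

```text
D [-0.12257513  1.62552146]
topL [114, 114, 112, 110, 107, 103, 98, 94, 93, 96, 101, 108, 114]
frontL [147, 145, 141, 138, 132, 125, 118, 112, 106, 104, 103, 104, 106]
frontTop [119, 118, 116, 115, 115, 115, 116, 116, 117, 118, 119, 120, 122]
botL [140, 140, 140, 139, 138, 136, 135, 133, 131, 129, 128, 126, 125]
[([311, 186, 1, 2, 2], array([311. , 186.5]))]
[0.02818339 0.62516447 0.32492247]
initial
D [-0.12257513  1.62552146]
topL [113, 111, 106, 100, 92, 85, 80, 80, 81, 84, 86, 87, 88]
frontL [128, 121, 114, 106, 100, 98, 100, 105, 111, 115, 118, 119, 120]
frontTop [173, 172, 171, 166, 138, 99, 105, 122, 125, 125, 125, 124, 123]
botL [139, 140, 140, 140, 140, 139, 138, 136, 135, 134, 134, 133, 133]
[]
[-0.5555999  -0.43880784  0.12696202]
```

```bash
python3 - <<'E'
from h import *
for x,z in((-.042,.165),(-.043,.151),(-.046,.147),(-.050,.142),(-.054,.137),(-.057,.133)): show(tip(x,z),Rt(-7,15))
E
```

```text
off [0.008  0.0001 0.0815] dr [-0.03  0.19  0.01]
off [0.0034 0.0001 0.0948] dr [-0.03  0.19  0.01]
off [-0.0005  0.0001  0.0979] dr [-0.03  0.19  0.01]
off [-5.700e-03  1.000e-04  1.017e-01] dr [-0.03  0.19  0.01]
off [-1.080e-02  1.000e-04  1.055e-01] dr [-0.03  0.19  0.01]
off [-1.470e-02  1.000e-04  1.086e-01] dr [-0.03  0.19  0.01]
```

Call:
servo_tool(targets=[{"offset": [0.003, 0, 0.02], "dr": [0, 0, 0]}, {"offset": [0.006, 0, 0.045], "dr": [0, 0, 0]}, {"offset": [0.008, 0, 0.07], "dr": [0, 0, 0]}, {"offset": [0.008, 0, 0.0815], "dr": [0, 0, 0]}, {"offset": [0.006, 0, 0.088], "dr": [0, 0, 0]}, {"offset": [0.0034, 0, 0.0948], "dr": [0, 0, 0]}, {"offset": [0.0034, 0, 0.0948], "dr": [0, 0, 0]}])

```text
time_s: 24.78
position: [0.5102, -0.0221, 0.1262]
tcp_rot: [[0.96, -0.122, 0.252], [-0.118, -0.993, -0.03], [0.254, -0.001, -0.967]]
force: [-0.0, -0.5, -0.6]
opening: 0.001
grasp_force: 0.0
```

Call:
servo_tool(targets=[{"offset": [-0.0013, 0, 0.001], "dr": [0, 0, 0]}, {"offset": [-0.0026, 0, 0.002], "dr": [0, 0, 0]}, {"offset": [-0.0039, 0, 0.003], "dr": [0, 0, 0]}, {"offset": [-0.0052, 0, 0.004], "dr": [0, 0, 0]}, {"offset": [-0.0052, 0, 0.004], "dr": [0, 0, 0]}])

```text
time_s: 25.2
position: [0.5087, -0.0223, 0.1239]
tcp_rot: [[0.958, -0.122, 0.259], [-0.117, -0.993, -0.032], [0.261, 0.0, -0.965]]
force: [-0.1, 1.1, 3.8]
opening: 0.006
grasp_force: 1.5
```

Call:
servo_tool(targets=[{"offset": [-0.0013, 0, 0.001], "dr": [0, 0, 0]}, {"offset": [-0.0026, 0, 0.002], "dr": [0, 0, 0]}, {"offset": [-0.0026, 0, 0.002], "dr": [0, 0, 0]}])

```text
time_s: 25.45
position: [0.5085, -0.0223, 0.123]
tcp_rot: [[0.957, -0.122, 0.263], [-0.117, -0.993, -0.033], [0.265, 0.001, -0.964]]
force: [-1.4, 1.9, 15.2]
opening: 0.007
grasp_force: 7.7
```

Call:
servo_tool(targets=[{"offset": [-0.001, 0, 0.0005], "dr": [0, 0, 0]}, {"offset": [-0.002, 0, 0.001], "dr": [0, 0, 0]}, {"offset": [-0.002, 0, 0.001], "dr": [0, 0, 0]}, {"offset": [-0.002, 0, 0.001], "dr": [0, 0, 0]}])

```text
time_s: 25.78
position: [0.508, -0.0223, 0.1224]
tcp_rot: [[0.956, -0.122, 0.266], [-0.117, -0.993, -0.034], [0.268, 0.001, -0.963]]
force: [-1.6, 2.5, 18.9]
opening: 0.01
grasp_force: 9.2
```

```bash
python3 tab.py|head -2; python3 hood.py
```

```text
tip [ 0.50133323 -0.02147399  0.14646177] xs -0.04617396805893436 [-1.58691823  2.52548724 18.92147936]
[]
D [-0.12257513  1.62552146]
topL [114, 113, 111, 109, 105, 101, 96, 93, 94, 98, 104, 111, 116]
frontL [146, 143, 139, 135, 130, 123, 115, 109, 105, 103, 103, 105, 107]
frontTop [119, 117, 116, 115, 115, 115, 116, 116, 116, 115, 114, 112, 111]
botL [141, 141, 140, 139, 137, 136, 134, 132, 130, 128, 127, 125, 124]
[([311, 187, 1, 1, 1], array([311., 187.]))]
[-1.44882061  3.07048749 18.2643498 ]
```

Call:
servo_tool(targets=[{"offset": [0.003, 0, -0.01], "dr": [0, 0, 0]}, {"offset": [0.003, 0, -0.01], "dr": [0, 0, 0]}, {"offset": [0.003, 0, -0.01], "dr": [0, 0, 0]}])

```text
time_s: 26.13
position: [0.5048, -0.0217, 0.1298]
tcp_rot: [[0.959, -0.121, 0.257], [-0.117, -0.993, -0.032], [0.259, 0.0, -0.966]]
force: [0.3, -0.8, -0.2]
opening: 0.004
grasp_force: 0.0
```

```bash
python3 - <<'E'
from h import *
s=bot.read_state();print(s["position"],s["force"])
for x,z in((-.056,.152),(-.060,.147),(-.062,.144),(-.064,.141),(-.066,.138)): show(tip(x,z),Rt(-7,15))
# bottle check
t=viewer.capture("top");c=viewer.capture("scene")
k=c["color"][185:215,265:295].max(2); print(blob(c["color"].max(2)<80,(275,180)), blob(t["color"].max(2)<70,(327,237)))
X=c["camera_matrix"]@(c["R"]@(pan0+[0,0,.11])+c["t"]);print(X[:2]/X[2])
E
```

```text
[ 0.50477264 -0.02173559  0.12978283] [ 0.34071353 -0.81630941 -0.16839071]
off [-0.0071 -0.0001  0.0001] dr [ 0.01 -0.02  0.04]
off [-0.0122 -0.0002  0.0039] dr [ 0.01 -0.02  0.04]
off [-0.0149 -0.0002  0.0063] dr [ 0.01 -0.02  0.04]
off [-0.0176 -0.0002  0.0087] dr [ 0.01 -0.02  0.04]
off [-0.0204 -0.0002  0.011 ] dr [ 0.01 -0.02  0.04]
(array([240.61538462, 195.84615385]), array([239, 194,   4,   5,  13], dtype=int32)) (array([362. , 231.5]), array([362, 228,   1,   8,   8], dtype=int32))
[274.68604829 177.84964701]
```

Call:
servo_tool(targets=[{"offset": [-0.004, 0, 0], "dr": [0, 0, 0]}, {"offset": [-0.0071, 0, 0], "dr": [0, 0, 0]}, {"offset": [-0.0122, 0, 0.004], "dr": [0, 0, 0]}, {"offset": [-0.0149, 0, 0.0063], "dr": [0, 0, 0]}, {"offset": [-0.0149, 0, 0.0063], "dr": [0, 0, 0]}])

```text
time_s: 26.65
position: [0.4913, -0.0199, 0.119]
tcp_rot: [[0.959, -0.122, 0.256], [-0.118, -0.993, -0.031], [0.258, -0.0, -0.966]]
force: [-0.9, -0.8, 5.4]
opening: 0.002
grasp_force: 2.4
```

Call:
servo_tool(targets=[{"offset": [-0.0014, 0, 0.0012], "dr": [0, 0, 0]}, {"offset": [-0.0027, 0, 0.0024], "dr": [0, 0, 0]}, {"offset": [-0.0027, 0, 0.0024], "dr": [0, 0, 0]}])

```text
time_s: 26.9
position: [0.4892, -0.0197, 0.1164]
tcp_rot: [[0.959, -0.121, 0.256], [-0.117, -0.993, -0.031], [0.258, 0.0, -0.966]]
force: [-1.4, 0.4, 5.5]
opening: 0.002
grasp_force: 2.8
```

Call:
servo_tool(targets=[{"offset": [-0.0007, 0, 0.0012], "dr": [0, 0, 0]}, {"offset": [-0.0015, 0, 0.002], "dr": [0, 0, 0]}, {"offset": [-0.0015, 0, 0.002], "dr": [0, 0, 0]}])

```text
time_s: 27.15
position: [0.4868, -0.0192, 0.1133]
tcp_rot: [[0.96, -0.121, 0.252], [-0.117, -0.993, -0.03], [0.254, -0.0, -0.967]]
force: [-3.5, -0.0, 4.0]
opening: 0.001
grasp_force: 2.1
```

```bash
python3 tab.py|head -1; python3 hood.py
```

```text
tip [ 0.48048212 -0.01847974  0.13747781] xs -0.06723456059883058 [-3.53063149 -0.01766969  4.0473463 ]
D [-0.12257513  1.62552146]
topL [111, 108, 104, 100, 95, 94, 96, 102, 109, 115, 120, 124, 127]
frontL [140, 135, 129, 123, 116, 110, 104, 103, 103, 104, 107, 109, 112]
frontTop [117, 116, 116, 116, 116, 115, 114, 113, 111, 110, 109, 110, 111]
botL [140, 140, 139, 137, 135, 132, 129, 127, 125, 123, 122, 121, 121]
[]
[-4.10105367  0.32929076  3.33479176]
```

Call:
servo_tool(targets=[{"offset": [0.0, 0, 0.0015], "dr": [0, 0, 0]}, {"offset": [0.0, 0, 0.003], "dr": [0, 0, 0]}, {"offset": [0.0, 0, 0.003], "dr": [0, 0, 0]}])

```text
time_s: 27.5
position: [0.4908, -0.0202, 0.1111]
tcp_rot: [[0.958, -0.122, 0.258], [-0.118, -0.993, -0.032], [0.26, 0.0, -0.966]]
force: [-0.5, 0.3, 0.0]
opening: 0.005
grasp_force: 0.0
```

```bash
python3 tab.py|head -1; python3 hood.py
```

```text
tip [ 0.48438666 -0.01942132  0.13521407] xs -0.06324437301963808 [-0.47667617  0.31154075  0.03853549]
D [-0.12257513  1.62552146]
topL [105, 101, 97, 95, 97, 103, 110, 116, 122, 126, 129, 131, 133]
frontL [125, 119, 114, 108, 106, 106, 106, 107, 110, 112, 115, 117, 119]
frontTop [117, 117, 117, 117, 116, 115, 113, 110, 108, 105, 103, 102, 101]
botL [139, 138, 136, 134, 130, 127, 125, 123, 121, 120, 120, 119, 119]
[]
[ 0.24622781 -0.44010704  0.03828519]
```

Call:
servo_tool(targets=[{"offset": [0.001, 0, 0.001], "dr": [0, 0, 0]}, {"offset": [0.001, 0, 0.002], "dr": [0, 0, 0]}, {"offset": [0.001, 0, 0.002], "dr": [0, 0, 0]}])

```text
time_s: 27.85
position: [0.4918, -0.0202, 0.1101]
tcp_rot: [[0.959, -0.121, 0.257], [-0.117, -0.993, -0.032], [0.259, 0.0, -0.966]]
force: [-3.0, 0.4, 7.8]
opening: 0.005
grasp_force: 4.1
```

Call:
servo_tool(targets=[{"offset": [0.002, 0, -0.01], "dr": [0, 0, 0]}, {"offset": [0.005, 0, -0.025], "dr": [0, 0, 0]}, {"offset": [0.01, 0, -0.05], "dr": [0, 0, 0]}, {"offset": [0.01, 0, -0.08], "dr": [0, 0, 0]}, {"offset": [0.01, 0, -0.11], "dr": [0, 0, 0]}, {"offset": [-0.01, 0, -0.13], "dr": [0, 0, 0]}, {"offset": [-0.01, 0, -0.13], "dr": [0, 0, 0]}, {"offset": [-0.01, 0, -0.13], "dr": [0, 0, 0]}, {"offset": [-0.01, 0, -0.13], "dr": [0, 0, 0]}])

```text
time_s: 28.6
position: [0.4488, -0.0149, 0.2324]
tcp_rot: [[0.959, -0.122, 0.257], [-0.118, -0.993, -0.032], [0.259, 0.0, -0.966]]
force: [-0.1, -0.5, 0.6]
opening: 0.004
grasp_force: 0.0
```

```bash
python3 hood.py; python3 - <<'E'
from h import *
t=viewer.capture("top");c=viewer.capture("scene");s=bot.read_state();print(s["time_s"],s["force"])
h=cv2.cvtColor(c["color"],cv2.COLOR_RGB2HSV)
for n,z in(("stopper",.107),("amber",.083),("label",.068)):
    X=c["camera_matrix"]@(c["R"]@(pan0+[0,0,z])+c["t"]);x=X[:2]/X[2]; r,q=int(round(x[1]+1.6)),int(round(x[0])); print(n,x.round(1));
g=c["color"].max(2);q0=int(x[0]);print(c["color"][176:206:2,275].tolist());print(g[180,262:292].tolist())
E
```

```text
D [-0.12257513  1.62552146]
topL [105, 101, 97, 95, 97, 103, 109, 116, 121, 125, 128, 130, 132]
frontL [124, 119, 113, 108, 106, 105, 105, 107, 109, 112, 114, 116, 118]
frontTop [117, 117, 118, 118, 119, 119, 119, 120, 120, 120, 121, 122, 124]
botL [137, 137, 135, 132, 129, 126, 123, 121, 120, 119, 119, 118, 118]
[]
[-0.06056218  0.56619545 -0.46388815]
28.75 [ 0.289449    0.17028076 -0.74020266]
stopper [274.7 178.7]
amber [275.  185.2]
label [275.1 189.1]
[[132, 151, 153], [112, 132, 137], [112, 132, 137], [112, 131, 134], [140, 130, 113], [171, 143, 113], [163, 140, 111], [133, 124, 106], [134, 146, 144], [95, 102, 102], [104, 104, 98], [113, 106, 96], [112, 122, 123], [121, 131, 133], [116, 129, 130]]
[165, 165, 166, 166, 167, 166, 165, 163, 156, 145, 138, 137, 137, 137, 137, 139, 143, 148, 156, 161, 162, 164, 161, 153, 147, 144, 146, 147, 147, 148]
```

The cover stays at 0 rad after I let go, and the stopper is seen at scene column 275 against 274.7 predicted, so the bottle is centred. I'm handing in.

```bash
python3 -c "
from rig import ticket
print(ticket.hand_in())"
```

```text
the job is handed in; nothing more can be done
None
```

The job is handed in after about 29 s of robot time: by my camera measurements the bottle stands upright and centred on the pan and the cover is held shut by its catch. The hand-in returned no verdict.

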